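# Load the degreasing carrier with bearing housings and lock it

### The arm

A 7-joint arm with a two-finger parallel gripper is mounted at the origin on a cart in front of the work surface, level with it; the furniture and walls round the work are solid. World frame = base frame: x ahead of the robot, y to its left, z up, the work surface at z = 0. Lengths are in m, angles in rad, forces in N, time in s.
With the tool pointing down it reaches from about 0.4 to 0.9 m from the base axis. Payload 5.5 kg.
Tool frame: the origin (TCP) lies midway between the tips of the shut fingers; the grasp point (between the pads) lies 19 mm behind it; z points along the fingers, y is the line along which they close (so a half turn about z gives the same grasp; the last joint's range is limited). The gripper opens to 92 mm and grips with 3 to 60 N. Pads are 19 mm wide; open, the fingers measure 130 mm over their backs; the gripper's body (75 mm by 190 mm) begins 47 mm behind the grasp point.
Start: joints at [-0.852, 0.501, -0.427, 1.55, 0.221, 1.138, -0.21], TCP at [0.286, 0.584, 0.227] pointing down, gripper open.
Joint ranges: [-2.88, 2.88], [-0.31, 2.03], [-1.54, 1.56], [0.2, 2.42], [-1.41, 4.55], [0.19, 2.02], [-2.57, 2.57]. Speed limits (rad/s): [2.57, 2.57, 3.14, 3.14, 3.14, 3.14, 3.14].

### API

Orientations are given as [roll, pitch, yaw] about the fixed x, y, z axes, in that order (R = Rz(yaw) Ry(pitch) Rx(roll)).
In Python, from cell import * gives the robot as it stands. The module is installed in compiled form; this text tells all that it offers.
- The arm moves only by the tool carry_out, never from a script. Its argument "commands" is a list of rows, each a list of 3 entries, a list of its own where there are three numbers: the closure in counts, from 0 (fully open) to 255 (shut), then the shift along the tool's x, y, z in cm, then the turn about the tool's z in degrees. In form: [[claw, [x, y, z], yaw], ...]. A call has 1 to 5 rows; each row shifts and turns the commanded pose from where the row before left it, along the tool's axes as they then stand; what a row does not reach is not made up. A row lasts 1/10 s, in which the tool goes at most 50 mm and 8.59 degrees, less where a joint would pass 70% of its speed; a pose out of reach is approached as far as the arm can. A call is refused whole if a number of a shift passes 5 or a number of a turn 8.59, either way. A call with a gripper value outside its range is refused whole. The fingers move at their own pace and stop on an object; the grip force is fixed at half the most. Time passes only in rows, so rows that do not move let the fingers close. It gives the time, the measured TCP pose, the force, the opening and the grip force at its end, in the units of the state.
- state(): the state, without advancing time (a new reading comes with each control period).
- snapshot(name): name is "scene" or "top"; returns the picture (480x640x3 uint8, red, green, blue); there is no depth.
- camera_params(name): a dict with "fx", "fy", "cx", "cy" (pixels), "world_from_camera" (4x4, takes a point from camera to world coordinates). Camera axes: x right, y down, z forward; pixel columns grow to the right and rows downward; lengths in m; the calibration is good to about 2 mm. A picture is of the moment at which its call begins. camera_params takes no time and is no camera call.
- close_job(): hands the job in; it is judged then, once.
The state is a dict: "time": time; "qpos": joint angles; "joint_velocities": joint speeds; "joint_torque": joint torques, N m; "eef_pos": TCP position; "ee_rot": TCP orientation; "force": force on the tool from outside, world axes, zero at the start; "moment": the same for the moment, N m; "opening": finger opening in m; "grasp_force": force on a finger pad.
Only numpy, scipy, OpenCV 4.12 (cv2) and the standard library are available. Lean on these libraries where they do the work, as an engineer would, in place of code of your own. Each camera call takes 0.05 s, during which the arm holds its last target. There are 200 camera calls.

### The job

Load the bearing housings onto the washing carrier: draw the keeper pin up out of the tube in front of the bar's open end and stand it down in the empty parking tube, then thread every housing standing on the bench onto the bent bar through its bore and slide it round both bends onto the last straight, close up in a row with the first one against the stop collar. When all hang there, push the keeper pin fully down into the tube in front of the bar's end again so that nothing can come off, and leave the lamp, the glasses and the piece of angle bar alone.

Things in the scene. Friction and masses are not known exactly. Their poses are not given: they have to be found in the camera images.
- carrier: Fixed dark steel frame (sizes in mm: 147 x 398, 12 high) carrying a bent bright round bar of 14 diameter, axis level 120 above the bench, held only at its stop end by a post (133 high). Origin: frame centre on the bench; z up, y along the frame towards the bar's open end. Bar axis: tip, straight, 45 degree bend, straight, 45 degree bend back, last straight to the stop. A lifting bow 45 high stands under the bar.
- bar_tip (a point): The very tip of the bar's open, rounded end, on its axis, 120 above the bench; 60 of straight bar follow, running in the carrier's -y. Axes of all points as the carrier's.
- bend1_start (a point): On the bar's axis: end of the entry straight, start of the first bend (radius 50, 45 degrees, turning from the carrier's -y towards its +x).
- bend1_end (a point): On the bar's axis: end of the first bend, start of the 52 long slanting straight.
- bend2_start (a point): On the bar's axis: end of the slanting straight, start of the second bend (radius 50, 45 degrees, back to the carrier's -y).
- bend2_end (a point): On the bar's axis: end of the second bend, start of the last straight, 171 long, running in the carrier's -y to the stop.
- stop_face (a point): Centre of the stop collar's face (collar 40 diameter, 8 thick), on the bar's axis, at the end of the last straight. A housing home against it has its origin 20 from here along the carrier's +y, and, hanging on the bar, 7 lower.
- gate_floor (a point): Centre of the floor of the gate tube (12 above the bench), 12 beyond the bar's tip. The tube stands upright, mouth 60 above the bench, bore 14 diameter, 48 deep, slightly flared at the mouth. With the pin down in it nothing can leave the bar.
- park_floor (a point): Centre of the floor of the parking tube, exactly like the gate tube, on the same cross bar 91 further along the carrier's +x. Empty at the start.
- keeper_pin: Keeper pin, at the start standing in the gate tube: straight steel rod of 10 diameter with a chamfered foot and a square head 20 x 20 on top. Origin: centre of the lower end; own z up along the pin. The head reaches from 142 to 168 above the origin (grip it across its flats, which lie along own x and y); under it a 4 mm collar of 22 diameter. 168 long, 0.12 kg. Fully down in a tube its origin is on the tube's floor.
- housing_1: Grey cast bearing housing on its foot (up to 4 alike; None if absent). Origin: centre of the through bore (28 dia, ring 52 outside, 34 long), 38 above the foot's underside. y: bore axis; z: up. Foot 78 (x) x 40 (y) x 12, so neighbours on the bar sit 40 apart. Boss on top, 24 to 48 above origin, 20 (x) x 28 (y), flat upright sides: grip across x. 0.28-0.56 kg; stands and hangs upright by itself.
- housing_2: Grey cast bearing housing on its foot (up to 4 alike; None if absent). Origin: centre of the through bore (28 dia, ring 52 outside, 34 long), 38 above the foot's underside. y: bore axis; z: up. Foot 78 (x) x 40 (y) x 12, so neighbours on the bar sit 40 apart. Boss on top, 24 to 48 above origin, 20 (x) x 28 (y), flat upright sides: grip across x. 0.28-0.56 kg; stands and hangs upright by itself.
- housing_3: Grey cast bearing housing on its foot (up to 4 alike; None if absent). Origin: centre of the through bore (28 dia, ring 52 outside, 34 long), 38 above the foot's underside. y: bore axis; z: up. Foot 78 (x) x 40 (y) x 12, so neighbours on the bar sit 40 apart. Boss on top, 24 to 48 above origin, 20 (x) x 28 (y), flat upright sides: grip across x. 0.28-0.56 kg; stands and hangs upright by itself.
- housing_4: Grey cast bearing housing on its foot (up to 4 alike; None if absent). Origin: centre of the through bore (28 dia, ring 52 outside, 34 long), 38 above the foot's underside. y: bore axis; z: up. Foot 78 (x) x 40 (y) x 12, so neighbours on the bar sit 40 apart. Boss on top, 24 to 48 above origin, 20 (x) x 28 (y), flat upright sides: grip across x. 0.28-0.56 kg; stands and hangs upright by itself.
- lamp: Work lamp, 58 x 118 x 35, lying on the bench in front: leave alone. Origin: centre of its underside.
- glasses: Black safety glasses, 87 x 126 x 46, lying on the bench in front: leave alone. Origin: centre of the underside.
- bar_stock: Piece of bright angle bar, 20 x 140 x 17, lying at the front edge of the bench: leave alone. Origin: centre of the underside.
Mind the look-alikes: they are no part of the job. What is shaped like the keeper_pin but red is not meant.

How it is judged:
By the outcome, as a careful person would: the job done as asked, in the order asked, and still so for the second after the job is handed in, with the robot touching nothing.
Of housing_1, housing_2, housing_3, housing_4 only 2 to 4 are there at a start; the rules pass over those that are not, and their reading is None.
At some moment in a run one of housing_1, housing_2, housing_3, housing_4 may be knocked a few centimetres aside while the robot is not near it.
It also fails if it takes over 210 s, if anything falls off the work surface, if the arm or the gripper's body presses on something with over 40 N, if the wrist force passes 120 N, or if a joint passes its speed limit or range.

## Working session

There is one attempt and no reset: what is moved stays moved. The work goes in short steps, Python scripts to look and compute and a tool call to move; the robot and the scene stay as the last step left them, time stands still between calls to the robot, and variables do not carry over. Pictures are saved under pics/ and viewed, at most 14 in all, crops included, and the job is handed in when it is done.

Besides the shell and the picture viewer there is one more tool, called as a command line: name --argument value ..., lists and objects as JSON in quotes. carry_out: Moves the arm, as the interface text tells. Its arguments: {"type":"object","properties":{"commands":{"type":"array"}},"required":["commands"]}

```bash
mkdir -p pics; python3 - <<'E'
from cell import *
import cv2,numpy as np
for n in("scene","top"):
    im=snapshot(n);cv2.imwrite(f"pics/{n}0.png",im[:,:,::-1]);c=camera_params(n);print(n,c["fx"],c["fy"],c["cx"],c["cy"]);print(np.round(c["world_from_camera"],4))
s=state();print(s)
E
```

```text
scene 508.1006294467222 508.1006294467222 318.9594682087294 235.77211932354544
[[ 0.8952 -0.299   0.3305  0.1512]
 [-0.4454 -0.6278  0.6384 -0.5247]
 [ 0.0166 -0.7187 -0.6952  0.786 ]
 [ 0.      0.      0.      1.    ]]
top 435.89461177417223 435.89461177417223 311.7000278676679 240.42245045006823
[[ 0.0157 -0.9976  0.0672  0.3897]
 [-0.9998 -0.0148  0.0151  0.1066]
 [-0.0141 -0.0675 -0.9976  1.1394]
 [ 0.      0.      0.      1.    ]]
{'time': 0.1, 'qpos': array([-0.85176513,  0.50179919, -0.42679052,  1.55133729,  0.22082228,
        1.13828723, -0.21030067]), 'joint_velocities': array([ 0.00010622, -0.00124566, -0.00094614, -0.00070221, -0.00080134,
        0.00031409, -0.00165647]), 'joint_torque': array([-1.05939931e-02, -5.67866814e+01, -5.83832234e+00, -2.79915297e+01,
       -6.91002840e-02,  2.40291248e-02,  8.10068258e-06]), 'eef_pos': array([0.28590824, 0.58304458, 0.22575568]), 'ee_rot': array([-3.13981881e+00, -4.88389088e-05,  2.68580192e+00]), 'force': array([ 0.96754409, -0.05046476,  0.34497576]), 'moment': array([ 0.00903381, -0.00770835,  0.01613386]), 'grasp_force': 0.0, 'opening': 0.09159694231974727}
```

View pics/scene0.png

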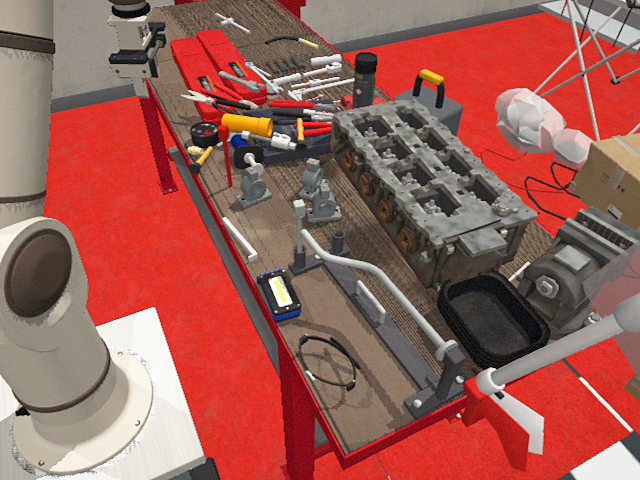

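View pics/top0.png

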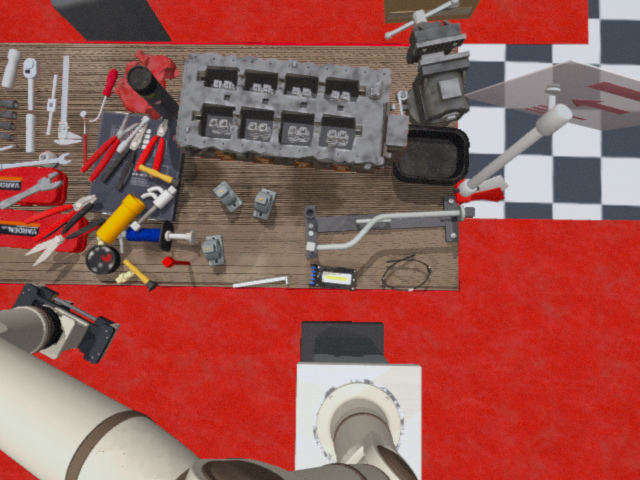

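Scene: three housings at top px (227,195), (263,203), (213,250). The keeper pin stands at scene (299,205). A red decoy pin is at scene (228,130) / top (170,262), and the empty tube is at scene (338,240). Next I'll look at close crops.

```bash
python3 - <<'E'
import cv2
a=cv2.imread("pics/top0.png")[170:290,200:480];cv2.imwrite("pics/topc.png",cv2.resize(a,None,fx=2.85,fy=2.85,interpolation=cv2.INTER_CUBIC))
a=cv2.imread("pics/scene0.png")[140:420,220:480];cv2.imwrite("pics/scc.png",cv2.resize(a,None,fx=2.1,fy=2.1,interpolation=cv2.INTER_CUBIC))
E
```

```text
(no output)
```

View pics/topc.png

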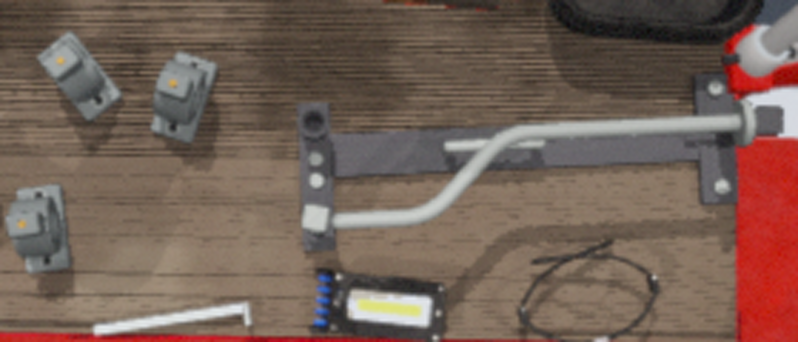

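View pics/scc.png

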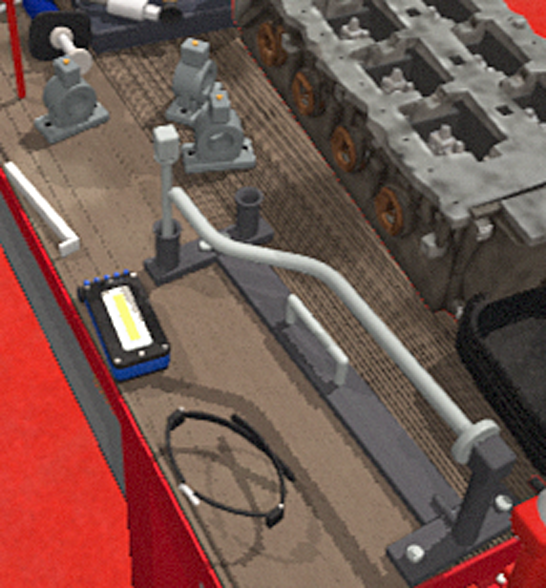

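Crops confirm it: the grey pin with its square head is in the gate tube (top crop 317,218), the park tube is at (315,120), the stop collar at (747,121), and there are three housings with boss tops near (60,60), (175,83), (22,224).

```bash
cat > h.py <<'E'
import numpy as np,cv2
from scipy.optimize import least_squares
from cell import *
C={n:camera_params(n) for n in("scene","top")}
def proj(n,P):
    c=C[n];T=np.linalg.inv(c["world_from_camera"]);p=np.atleast_2d(P)@T[:3,:3].T+T[:3,3]
    return np.c_[c["fx"]*p[:,0]/p[:,2]+c["cx"],c["fy"]*p[:,1]/p[:,2]+c["cy"]]
def ray(n,uv,z):
    c=C[n];W=c["world_from_camera"];d=W[:3,:3]@[(uv[0]-c["cx"])/c["fx"],(uv[1]-c["cy"])/c["fy"],1]
    return W[:3,3]+d*(z-W[2,3])/d[2]
def W(q,P):  # q=x,y,yaw ; P in m
    P=np.atleast_2d(P).astype(float);c,s=np.cos(q[2]),np.sin(q[2])
    return np.c_[q[0]+c*P[:,0]-s*P[:,1],q[1]+s*P[:,0]+c*P[:,1],P[:,2]]
# bar axis in tip frame (m): list of (x,y,heading angle from -y toward +x)
def bar(s):
    """s = arc length from tip -> x,y,theta"""
    R,a=.05,np.pi/4;L=R*a
    if s<.06:return 0,-s,0
    s-=.06
    if s<L:t=s/R;return R*(1-np.cos(t)),-.06-R*np.sin(t),t
    x,y=R*(1-np.cos(a)),-.06-R*np.sin(a);s-=L
    if s<.052:return x+s*np.sin(a),y-s*np.cos(a),a
    x+=.052*np.sin(a);y-=.052*np.cos(a);s-=.052
    if s<L:
        t=s/R;return x+R*(np.cos(a-t)-np.cos(a)),y-R*(np.sin(a)-np.sin(a-t)),a-t
    x+=R*(1-np.cos(a));y-=R*np.sin(a);s-=L
    return x,y-s,0
SB=.06+.05*np.pi/4*2+.052
STOP=SB+.171
BAR=np.array([bar(s)[:2] for s in np.linspace(0,STOP,400)])
E
cat > fit.py <<'E'
from h import *
tc=lambda u,v:(200+u/2.85,170+v/2.85)
sc=lambda u,v:(220+u/2.1,140+v/2.1)
bt=[tc(*p) for p in[(345,220),(400,216),(450,192),(480,158),(510,137),(560,128),(640,126),(735,122)]]
bs=[sc(*p) for p in[(190,207),(215,235),(250,250),(300,262),(335,283),(380,335),(430,389),(460,425)]]
B3=np.c_[BAR,np.full(len(BAR),.12)]
pts=[("top",tc(317,216),(0,.012,.17)),("scene",sc(166,131),(0,.012,.18)),("top",tc(315,120),(.091,.012,.06)),("scene",sc(249,197),(.091,.012,.06)),("top",tc(742,121),(.066,-.3385,.12)),("scene",sc(470,438),(.066,-.3385,.12))]
def res(q):
    r=[]
    for n,uv,P in pts:r+=list(proj(n,W(q,P))[0]-uv)
    for n,l in(("top",bt),("scene",bs)):
        m=proj(n,W(q,B3))
        for p in l:r.append(np.min(np.hypot(*(m-p).T)))
    return r
f=least_squares(res,[.4,.1,0],loss="soft_l1");q=f.x
print("tip",q,np.round(res(q),1))
for k,P in dict(gate=(0,.012,0),park=(.091,.012,0),stop=(.06606,-.3385,0)).items():print(k,np.round(W(q,P),4))
Hh={}
for k,u,v in(("A",60,60),("B",174,83),("C",22,224)):print(k,ray("top",tc(u,v),.086))
for k,u,v in(("A",195,48),("B",218,95),("C",66,66)):print(k,ray("scene",sc(u,v),.086))
E
python3 fit.py
```

```text
tip [0.44493585 0.11232371 0.05628473] [-1.  -0.6 -0.1  0.9 -1.  -0.8 -0.1  0.2 -1.4 -0.3  0.7  1.2  1.2  0.6
  0.6  0.3  1.3  0.2  0.6  0.6  1.8  2.5  2.2  1.5  0.2  0.1  1.1  0.7]
gate [[0.4443 0.1243 0.    ]]
park [[0.5351 0.1294 0.    ]]
stop [[ 0.5299 -0.2219  0.    ]]
A [0.57856028 0.34641721 0.086     ]
B [0.55995246 0.24785088 0.086     ]
C [0.43708979 0.37467351 0.086     ]
A [0.57986963 0.34261948 0.086     ]
B [0.56523047 0.25726001 0.086     ]
C [0.439112   0.37233827 0.086     ]
```

```bash
cat > ov.py <<'E'
from h import *
import sys
tc=lambda u,v:(200+u/2.85,170+v/2.85)
sc=lambda u,v:(220+u/2.1,140+v/2.1)
q=[.44494,.11232,.05628]
F=[(.039,.02,.012),(.039,-.02,.012),(-.039,-.02,.012),(-.039,.02,.012)]
T=[(.01,.014,.086),(.01,-.014,.086),(-.01,-.014,.086),(-.01,.014,.086)]
# corners: (label top) foot order +x+y,+x-y,-x-y,-x+y
D={"A":(.579,.344,.65,(60,60),(195,45),[(72,34),None,(88,118),None]),
"B":(.562,.252,-.3,(174,83),(219,93),[None,(215,60),(190,140),(152,132)]),
"C":(.438,.373,.05,(22,224),(66,63),[None,(62,185),(70,267),(25,272)])}
ims={n:cv2.resize(cv2.imread(f"pics/{n}0.png"),None,fx=4,fy=4,interpolation=cv2.INTER_CUBIC) for n in C}
def draw(P,col,closed=True):
    for n in C:cv2.polylines(ims[n],[np.int32(proj(n,P)*4+2)],closed,col,1)
for k,(x,y,a,bt,bs,fc) in D.items():
    def res(p):
        r=list(proj("top",W(p,(0,0,.086)))[0]-tc(*bt))+list(proj("scene",W(p,(0,0,.086)))[0]-sc(*bs))
        for c,m in zip(fc,F):
            if c:r+=list(proj("top",W(p,m))[0]-tc(*c))
        return r
    p=least_squares(res,[x,y,a]).x;print(k,np.round(p,4),np.round(res(p),1))
    draw(W(p,F),(0,255,0));draw(W(p,T),(0,0,255))
draw(W(q,np.c_[BAR,np.full(400,.12)]),(255,0,255),False)
th=np.linspace(0,6.28,30);ci=lambda x,y,z,r:W(q,np.c_[x+r*np.cos(th),y+r*np.sin(th),np.full(30,z)])
draw(ci(.091,.012,.06,.007),(255,255,0));draw(ci(0,.012,.06,.007),(255,255,0))
draw(W(q,[(a,b+.012,.18) for a,b in((.01,.01),(.01,-.01),(-.01,-.01),(-.01,.01))]),(0,255,255))
o=np.vstack([cv2.resize(ims["top"][680:1160,800:1580],(800,492)),])
cv2.imwrite("pics/ovt.png",o);s=ims["scene"][560:1160,920:1720];cv2.imwrite("pics/ovs.png",s)
E
python3 ov.py
```

```text
A [ 0.5788  0.3453 -0.2574] [ 0.5 -0.1 -0.9  0.9 -0.6 -2.1  0.   1. ]
B [ 0.5616  0.2505 -0.2393] [-1.  -0.7 -0.6  3.1 -0.4 -0.4  0.6  0.2 -0.8 -0.8]
C [0.4379 0.374  0.1148] [ 0.3 -0.3 -0.7  1.2 -0.2 -0.9 -0.5  0.2 -0.  -0. ]
```

View pics/ovt.png

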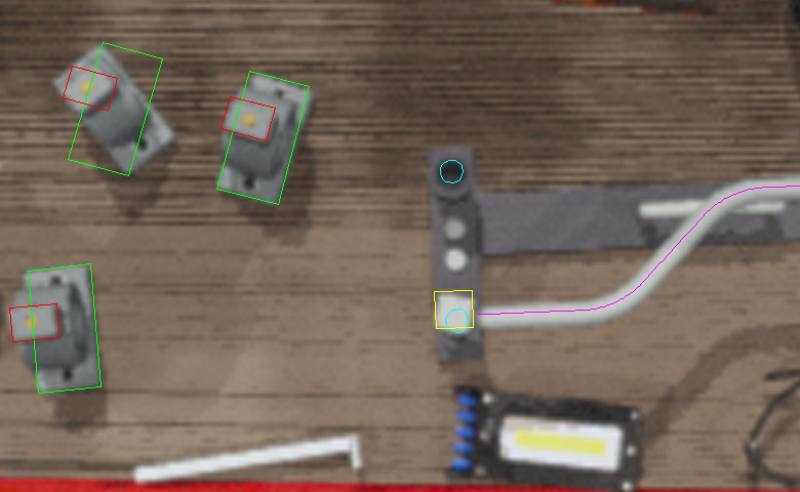

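View pics/ovs.png

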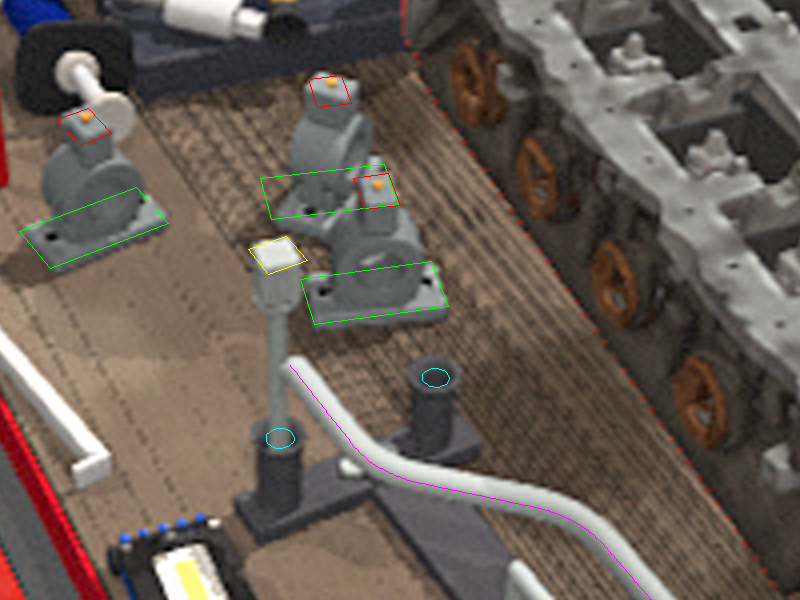

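Overlays: the carrier model matches, with the pin head, both tube mouths and the bar within about 2-3 mm. The B and C footprints match too. A's yaw fell into a wrong minimum; its foot corners at (55,82) to (130,178) give yaw ≈ 0.66. Now planning the move to the pin.

```bash
cat > plan.py <<'E'
from h import *
import sys,json
Q=[.44494,.11232,.05628]
def plan(wps,start=None,n0=None,claw=0,step=4.0,deg=7.0):
    """wps: (x,y,z,psi[,step]) -> rows rounded to 0.1cm / 0.1deg, grouped by 5"""
    if start is None:
        s=state();start=[*s["eef_pos"],s["ee_rot"][2]]
    p=np.array(start,float);rows=[]
    for w in wps:
        st=w[4] if len(w)>4 else step
        t=np.array(w[:4],float);e=(t[3]-p[3]+np.pi)%(2*np.pi)-np.pi
        n=max(1,int(np.ceil(max(np.linalg.norm(t[:3]-p[:3])*100/st,abs(np.degrees(e))/deg))))
        g0=p.copy()
        for i in range(1,n+1):
            g=g0+(np.r_[t[:3],g0[3]+e]-g0)*i/n
            d=(g-p);c,s_=np.cos(p[3]),np.sin(p[3])
            r=np.round([100*(c*d[0]+s_*d[1]),100*(s_*d[0]-c*d[1]),-100*d[2]],1)+0.
            a=round(-np.degrees(d[3]),1)+0.
            rows.append([claw,list(map(float,r)),float(a)])
            p=p+[(c*r[0]+s_*r[1])/100,(s_*r[0]-c*r[1])/100,-r[2]/100,-np.radians(a)]
    for i in range(0,len(rows),5):print(json.dumps(rows[i:i+5]))
    print("end",np.round(p,4));return p
def st():
    s=state();print("t",round(s["time"],1),"pos",np.round(s["eef_pos"],4),"rpy",np.round(s["ee_rot"],3),"F",np.round(s["force"],1),"op",round(s["opening"],4),"gf",round(s["grasp_force"],1),"q7",round(s["qpos"][6],2))
E
python3 -c "
from plan import *
plan([(.33,.50,.27,2.4),(.4443,.1243,.25,1.627),(.4443,.1243,.15,1.627)])"
```

```text
[[0, [-2.5, -1.8, -1.5], 5.5], [0, [-2.7, -1.6, -1.4], 5.4], [0, [-2.9, -1.3, -1.5], 5.5], [0, [-3.4, -2.0, 0.2], 4.4], [0, [-3.5, -1.7, 0.2], 4.5]]
[[0, [-3.7, -1.5, 0.2], 4.4], [0, [-3.7, -1.2, 0.2], 4.4], [0, [-3.8, -0.8, 0.2], 4.4], [0, [-3.9, -0.6, 0.2], 4.5], [0, [-3.9, -0.3, 0.2], 4.4]]
[[0, [-4.0, 0.0, 0.2], 4.4], [0, [-3.9, 0.4, 0.2], 4.4], [0, [-3.9, 0.6, 0.2], 4.5], [0, [0.0, 0.0, 3.3], 0.0], [0, [0.0, 0.0, 3.4], 0.0]]
[[0, [0.0, 0.0, 3.3], 0.0]]
end [0.4445 0.124  0.1498 1.6264]
```

carry_out --commands '[[0,[-2.5,-1.8,-1.5],5.5],[0,[-2.7,-1.6,-1.4],5.4],[0,[-2.9,-1.3,-1.5],5.5],[0,[-3.4,-2.0,0.2],4.4],[0,[-3.5,-1.7,0.2],4.5]]'

```text
time: 0.6
eef_pos: [0.3541, 0.4248, 0.2669]
ee_rot: [3.141, -0.0, 2.241]
force: [1.1, 0.3, -0.2]
opening: 0.0917
grasp_force: 0.0
```

carry_out --commands '[[0,[-3.7,-1.5,0.2],4.4],[0,[-3.7,-1.2,0.2],4.4],[0,[-3.8,-0.8,0.2],4.4],[0,[-3.9,-0.6,0.2],4.5],[0,[-3.9,-0.3,0.2],4.4]]'

```text
time: 1.1
eef_pos: [0.4101, 0.2363, 0.2564]
ee_rot: [-3.141, 0.0, 1.855]
force: [0.3, -0.0, 0.1]
opening: 0.0918
grasp_force: 0.0
```

carry_out --commands '[[0,[-4.0,0.0,0.2],4.4],[0,[-3.9,0.4,0.2],4.4],[0,[-3.9,0.6,0.2],4.5],[0,[0,0,0],0],[0,[0,0,0],0]]'

```text
time: 1.6
eef_pos: [0.4446, 0.1238, 0.2504]
ee_rot: [-3.141, -0.0, 1.624]
force: [0.4, 0.0, -0.5]
opening: 0.0922
grasp_force: 0.0
```

```bash
python3 -c "
from plan import *
st();plan([(.4443,.1243,.15,1.627)])
s=np.hstack([snapshot('scene')[150:390,220:480],snapshot('top')[150:390,180:400]])
cv2.imwrite('pics/p1.png',cv2.resize(s[:,:,::-1],None,fx=1.65,fy=1.65,interpolation=2))"
```

```text
t 1.6 pos [0.4446 0.1238 0.2504] rpy [-3.141 -0.     1.624] F [ 0.4  0.  -0.5] op 0.0922 gf 0.0 q7 -0.28
[[0, [0.0, 0.0, 3.3], 0.0], [0, [0.0, 0.0, 3.4], -0.1], [0, [0.1, 0.0, 3.3], 0.0]]
end [0.4445 0.1248 0.1504 1.6261]
```

View pics/p1.png

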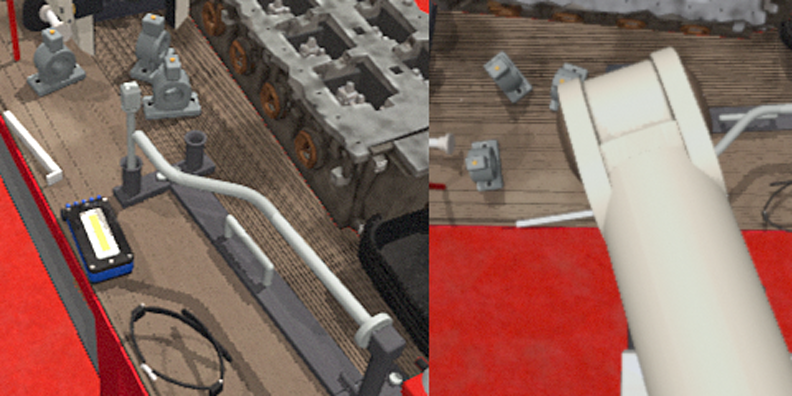

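The gripper's two fingertips straddle the pin head in the scene view (crop 88,30 and 172,15, midpoint right above the head at 130,90). The housings haven't moved.

carry_out --commands '[[0,[0,0,3.3],0],[0,[0,0,3.4],0],[0,[0,0,3.3],0],[255,[0,0,0],0],[255,[0,0,0],0]]'

```text
time: 2.2
eef_pos: [0.4442, 0.1257, 0.1509]
ee_rot: [-3.14, -0.0, 1.629]
force: [0.5, 0.1, 0.5]
opening: 0.0801
grasp_force: 0.0
```

carry_out --commands '[[255,[0,0,0],0],[255,[0,0,0],0],[255,[0,0,0],0],[255,[0,0,0],0],[255,[0,0,0],0]]'

```text
time: 2.7
eef_pos: [0.445, 0.1246, 0.1511]
ee_rot: [3.141, -0.0, 1.626]
force: [0.2, -0.6, -0.9]
opening: 0.0403
grasp_force: 0.0
```

```bash
python3 -c "
from plan import *
st()"
```

```text
t 2.7 pos [0.445  0.1246 0.1511] rpy [ 3.141 -0.     1.626] F [ 0.2 -0.6 -0.9] op 0.0403 gf 0.0 q7 -0.29
```

Closing runs at about 80 mm/s. Continuing.

carry_out --commands '[[255,[0,0,0],0],[255,[0,0,0],0],[255,[0,0,0],0],[255,[0,0,0],0],[255,[0,0,0],0]]'

```text
time: 3.2
eef_pos: [0.4447, 0.1246, 0.1507]
ee_rot: [-3.141, -0.0, 1.626]
force: [-0.6, -0.4, 1.0]
opening: 0.0218
grasp_force: 30.0
```

carry_out --commands '[[255,[0,0,-1.0],0],[255,[0,0,-2.0],0],[255,[0,0,-2.0],0],[255,[0,0,-2.0],0],[255,[0,0,0],0]]'

```text
time: 3.7
eef_pos: [0.4468, 0.1252, 0.2237]
ee_rot: [3.136, -0.001, 1.626]
force: [0.4, -0.2, -1.2]
opening: 0.0217
grasp_force: 30.0
```

```bash
python3 -c "
from plan import *
st();cv2.imwrite('pics/p2.png',cv2.resize(snapshot('scene')[130:290,200:420,::-1],None,fx=3,fy=3,interpolation=2))
c=[.091,.012,0];w=W(Q,c)[0];p=plan([(w[0],w[1],.222,1.627,2)],claw=255)"
```

```text
t 3.7 pos [0.4468 0.1252 0.2237] rpy [ 3.136e+00 -1.000e-03  1.626e+00] F [ 0.4 -0.2 -1.2] op 0.0217 gf 30.0 q7 -0.28
[[255, [0.0, 1.8, 0.0], 0.0], [255, [0.0, 1.8, 0.0], 0.0], [255, [0.0, 1.8, 0.0], 0.0], [255, [0.0, 1.8, 0.0], 0.0], [255, [0.0, 1.7, 0.0], 0.0]]
end [0.5347 0.1299 0.2221 1.6264]
```

View pics/p2.png

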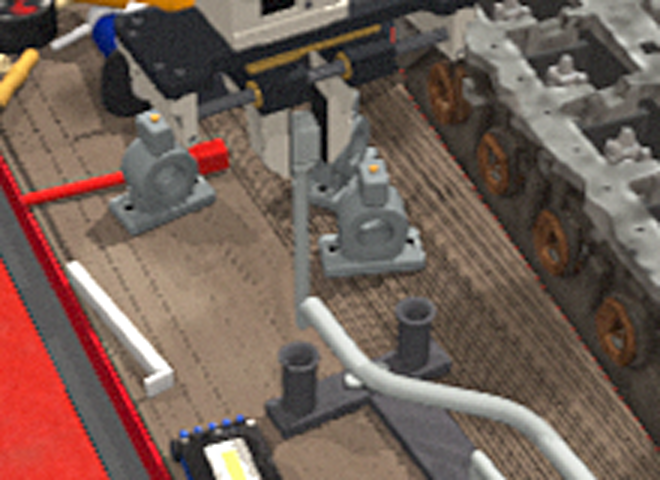

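The keeper pin is held and drawn out, its foot at crop (303,322) well above the tube mouth. The red decoy has toppled and lies behind housing C (crop 25,200 to 225,155). No housing moved. Next I move the pin over the park tube.

carry_out --commands '[[255,[0,1.8,0],0],[255,[0,1.8,0],0],[255,[0,1.8,0],0],[255,[0,1.8,0],0],[255,[0,1.7,0],0]]'

```text
time: 4.25
eef_pos: [0.5335, 0.1293, 0.2192]
ee_rot: [-3.139, 0.001, 1.626]
force: [-0.4, -0.2, -1.6]
opening: 0.0217
grasp_force: 30.0
```

carry_out --commands '[[255,[0,0,0],0],[255,[0,0,0],0],[255,[0,0,0],0]]'

```text
time: 4.55
eef_pos: [0.5323, 0.1294, 0.2199]
ee_rot: [-3.14, 0.0, 1.627]
force: [-0.5, -0.5, -1.1]
opening: 0.0221
grasp_force: 30.0
```

```bash
python3 -c "
from plan import *
st();
a=snapshot('scene')[130:290,200:420,::-1];b=snapshot('top')[130:290,150:370,::-1]
cv2.imwrite('pics/p3.png',cv2.resize(a,None,fx=3.4,fy=3.4,interpolation=2))
for uv in((190,264),):print(ray('top',uv,0))
w=W(Q,[.091,.012,0])[0];s=state()['eef_pos'];d=w-s;c,n=np.cos(1.627),np.sin(1.627);print(100*(c*d[0]+n*d[1]),100*(n*d[0]-c*d[1]))"
```

```text
t 4.5 pos [0.5323 0.1294 0.2199] rpy [-3.14   0.     1.627] F [-0.5 -0.5 -1.1] op 0.0221 gf 30.0 q7 -0.24
[0.39985913 0.44186465 0.        ]
-0.024115449169704376 0.24517621973126255
```

View pics/p3.png

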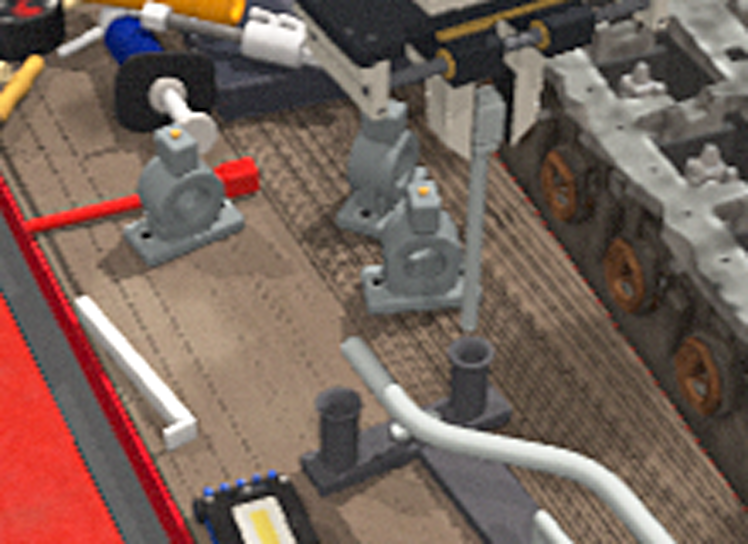

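```bash
python3 -c "
from plan import *
s=state()['eef_pos']
for z in(.169,.155,.005,0,-.06,-.13):
  p=proj('scene',[s[0],s[1],s[2]+z-.1507+.012-.0])[0];print(z,p,(p-[200,130])*3.4)
print('park mouth',(proj('scene',W(Q,[.091,.012,.06]))[0]-[200,130])*3.4)
"
```

```text
0.169 [341.81163303 158.02686629] [482.15955231  95.29134538]
0.155 [341.44355472 164.36758721] [480.90808605 116.84979653]
0.005 [337.93644238 224.78304695] [468.98390411 322.26235962]
0 [337.83172902 226.58689739] [468.62787866 328.39545114]
-0.06 [336.62798492 247.32325998] [464.53514874 398.89908393]
-0.13 [335.33656228 269.57002176] [460.14431175 474.53807397]
park mouth [470.76481564 353.51383657]
```

carry_out --commands '[[255,[0,0.3,0],0],[255,[0,0,1.5],0],[255,[0,0,1.5],0],[255,[0,0,1.0],0],[255,[0,0,0],0]]'

```text
time: 5.15
eef_pos: [0.5354, 0.1294, 0.1793]
ee_rot: [-3.139, 0.001, 1.627]
force: [-0.5, 0.5, -0.0]
opening: 0.0219
grasp_force: 30.0
```

```bash
python3 -c "
from plan import *
st()"
```

```text
t 5.2 pos [0.5354 0.1294 0.1793] rpy [-3.139e+00  1.000e-03  1.627e+00] F [-0.5  0.5 -0. ] op 0.0219 gf 30.0 q7 -0.24
```

carry_out --commands '[[255,[0,0,1.0],0],[255,[0,0,1.0],0],[255,[0,0,0.7],0],[255,[0,0,0],0]]'

```text
time: 5.55
eef_pos: [0.5358, 0.1294, 0.1524]
ee_rot: [-3.14, 0.0, 1.626]
force: [0.6, 0.1, -0.9]
opening: 0.0217
grasp_force: 30.0
```

carry_out --commands '[[255,[0,0,0.1],0],[0,[0,0,0],0],[0,[0,0,0],0],[0,[0,0,0],0],[0,[0,0,0],0]]'

```text
time: 6.05
eef_pos: [0.5369, 0.1298, 0.1531]
ee_rot: [3.141, -0.0, 1.626]
force: [-0.2, 0.7, 0.1]
opening: 0.0492
grasp_force: 0.0
```

```bash
python3 -c "
from plan import *
st()"
```

```text
t 6.0 pos [0.5369 0.1298 0.1531] rpy [ 3.141 -0.     1.626] F [-0.2  0.7  0.1] op 0.0492 gf 0.0 q7 -0.24
```

```bash
python3 -c "
from plan import *
for uv in((263,165),(263,152)):
  for z in(0,.1,.15):print(uv,z,ray('top',uv,z))
for uv in((395,215),(440,240)):
  for z in(0,.1,.15):print('s',uv,z,ray('scene',uv,z))
s=state();p=[*s['eef_pos'],s['ee_rot'][2]]
plan([(p[0],p[1],.25,p[3]),(.5616,.2505,.25,1.332)])"
```

```text
(263, 165) 0 [0.66530246 0.25635762 0.        ]
(263, 165) 0.1 [0.6411149  0.24321634 0.1       ]
(263, 165) 0.15 [0.62902112 0.23664571 0.15      ]
(263, 152) 0 [0.70037537 0.25717478 0.        ]
(263, 152) 0.1 [0.67310961 0.24396178 0.1       ]
(263, 152) 0.15 [0.65947673 0.23735529 0.15      ]
s (395, 215) 0 [0.71610286 0.18316378 0.        ]
s (395, 215) 0.1 [0.64423388 0.09310288 0.1       ]
s (395, 215) 0.15 [0.6082994  0.04807244 0.15      ]
s (440, 240) 0 [ 7.61443885e-01  6.94586585e-02 -1.11022302e-16]
s (440, 240) 0.1 [ 0.68380652 -0.0061364   0.1       ]
s (440, 240) 0.15 [ 0.64498784 -0.04393393  0.15      ]
[[0, [0.0, 0.0, -3.2], 0.0], [0, [0.0, 0.0, -3.3], 0.0], [0, [0.0, 0.0, -3.2], 0.0], [0, [3.0, 0.8, 0.0], 4.2], [0, [3.0, 0.6, 0.0], 4.2]]
[[0, [3.1, 0.3, 0.0], 4.2], [0, [3.0, 0.1, 0.0], 4.3]]
end [0.5614 0.2501 0.2501 1.3314]
```

```bash
python3 -c "
from plan import *
for uv in((331,142),(379,215),(427,289)):print('s base',ray('scene',uv,0))
print('top low edge z0',ray('top',(185,150),0),ray('top',(385,167),0))
# block front-top edge in scene at ~ (352,130)->(438,240)
for z in(.08,.11,.14,.17):print(z,ray('scene',(360,150),z),ray('scene',(420,222),z),ray('top',(263,152),z))
"; python3 - <<'E'
import cv2
a=cv2.imread("pics/scene0.png")[90:260,300:480];b=cv2.imread("pics/top0.png")[120:220,190:420]
a=cv2.resize(a,(424,400));b=cv2.resize(b,(376,163));import numpy as np
o=np.zeros((400,800,3),np.uint8);o[:,:424]=a;o[:163,424:]=b;cv2.imwrite("pics/blk.png",o)
E
```

```text
s base [0.72015877 0.51511209 0.        ]
s base [ 6.82278599e-01  1.99212133e-01 -1.11022302e-16]
s base [ 6.52930245e-01 -3.49407819e-02  1.11022302e-16]
top low edge z0 [0.70332019 0.46578754 0.        ] [ 0.66392029 -0.06685973  0.        ]
0.08 [0.71020049 0.34882821 0.08      ] [0.69367781 0.0704336  0.08      ] [0.67856276 0.24660438 0.08      ]
0.11 [0.68644754 0.31170918 0.11      ] [0.67062694 0.04514394 0.11      ] [0.67038303 0.24264048 0.11      ]
0.14 [0.6626946  0.27459015 0.14      ] [0.64757607 0.01985429 0.14      ] [0.6622033  0.23867659 0.14      ]
0.17 [0.63894166 0.23747113 0.17      ] [ 0.6245252  -0.00543537  0.17      ] [0.65402357 0.23471269 0.17      ]
```

View pics/blk.png

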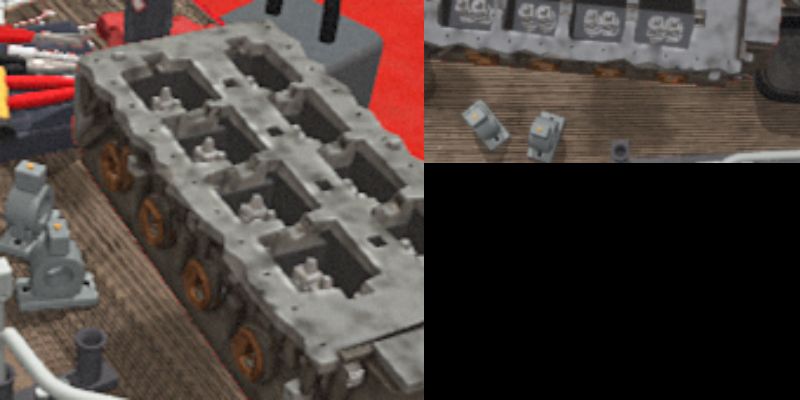

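carry_out --commands '[[0,[0,0,0],0],[0,[0,0,0],0],[0,[0,0,0],0],[0,[0,0,0],0],[0,[0,0,0],0]]'

```text
time: 6.55
eef_pos: [0.5366, 0.1297, 0.1527]
ee_rot: [-3.142, -0.0, 1.626]
force: [-0.2, 0.5, 0.6]
opening: 0.089
grasp_force: 0.0
```

carry_out --commands '[[0,[0,0,-3.2],0],[0,[0,0,-3.3],0],[0,[0,0,-3.2],0],[0,[3.0,0.8,0],4.2],[0,[3.0,0.6,0],4.2]]'

```text
time: 7.05
eef_pos: [0.5508, 0.1899, 0.2517]
ee_rot: [3.138, -0.001, 1.474]
force: [0.2, 1.2, 0.1]
opening: 0.0916
grasp_force: 0.0
```

carry_out --commands '[[0,[3.1,0.3,0],4.2],[0,[3.0,0.1,0],4.3],[0,[0,0,0],0],[0,[0,0,0],0]]'

```text
time: 7.45
eef_pos: [0.5607, 0.2507, 0.2492]
ee_rot: [-3.141, 0.001, 1.334]
force: [-0.3, -0.6, -0.4]
opening: 0.0917
grasp_force: 0.0
```

```bash
python3 -c "
from plan import *
st()
a=snapshot('scene')[60:260,200:440,::-1]
cv2.imwrite('pics/p4.png',cv2.resize(a,None,fx=3,fy=3,interpolation=2))
plan([(.5616,.2505,.10,1.332),(.5616,.2505,.069,1.332,1.5)])
for z in(.10,.12,.14):print(z,proj('scene',[.70,.49,z]),proj('scene',[.70,.49,0]))"
```

```text
t 7.5 pos [0.5607 0.2507 0.2492] rpy [-3.141e+00  1.000e-03  1.334e+00] F [-0.3 -0.6 -0.4] op 0.0917 gf 0.0 q7 -0.71
[[0, [0.0, 0.0, 3.7], 0.0], [0, [0.1, 0.0, 3.8], 0.0], [0, [0.0, 0.0, 3.7], 0.0], [0, [0.0, 0.0, 3.7], 0.0], [0, [0.0, 0.0, 1.0], 0.0]]
[[0, [0.0, 0.0, 1.1], 0.0], [0, [0.0, 0.0, 1.0], 0.0]]
end [0.5612 0.2502 0.0693 1.332 ]
0.1 [[329.827563   115.89953033]] [[328.66417097 148.50270202]]
0.12 [[330.07526287 108.95793106]] [[328.66417097 148.50270202]]
0.14 [[330.32835113 101.86532634]] [[328.66417097 148.50270202]]
```

View pics/p4.png

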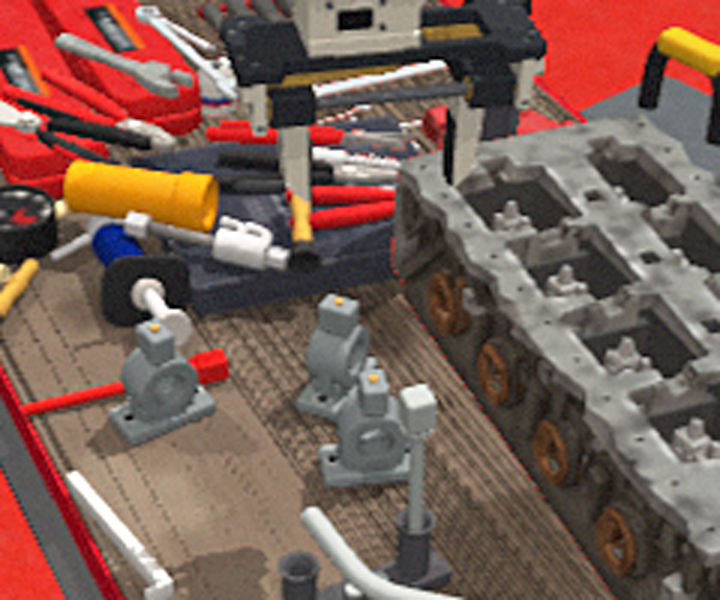

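The pin stands down in the park tube (head at crop 420,405). The gripper is above B, the housings are unmoved, and the block is only about 0.10 m high. Descending to grip.

carry_out --commands '[[0,[0,0,3.7],0],[0,[0.1,0,3.8],0],[0,[0,0,3.7],0],[0,[0,0,3.7],0],[0,[0,0,1.0],0]]'

```text
time: 8.0
eef_pos: [0.5586, 0.2475, 0.0867]
ee_rot: [-3.136, 0.006, 1.33]
force: [-0.2, 0.1, -1.1]
opening: 0.0919
grasp_force: 0.0
```

carry_out --commands '[[0,[0,0,1.1],0],[0,[0,0,1.0],0],[255,[0,0,0],0],[255,[0,0,0],0],[255,[0,0,0],0]]'

```text
time: 8.5
eef_pos: [0.5623, 0.2515, 0.071]
ee_rot: [3.14, -0.001, 1.332]
force: [-0.3, 0.4, 1.0]
opening: 0.0721
grasp_force: 0.0
```

carry_out --commands '[[255,[0,0,0],0],[255,[0,0,0],0],[255,[0,0,0],0],[255,[0,0,0],0],[255,[0,0,0],0]]'

```text
time: 9.0
eef_pos: [0.5614, 0.251, 0.0698]
ee_rot: [3.142, -0.0, 1.331]
force: [-0.1, -0.3, 0.2]
opening: 0.0323
grasp_force: 0.0
```

carry_out --commands '[[255,[0,0,0],0],[255,[0,0,0],0],[255,[0,0,0],0],[255,[0,0,0],0],[255,[0,0,0],0]]'

```text
time: 9.5
eef_pos: [0.5615, 0.2509, 0.0697]
ee_rot: [3.141, -0.0, 1.331]
force: [1.8, -0.2, -1.8]
opening: 0.0199
grasp_force: 29.2
```

```bash
python3 -c "
from plan import *
st()
a=snapshot('scene')[100:260,240:400,::-1]
cv2.imwrite('pics/p5.png',cv2.resize(a,None,fx=3.5,fy=3.5,interpolation=2))"
```

```text
t 9.5 pos [0.5615 0.2509 0.0697] rpy [ 3.141 -0.     1.331] F [ 1.8 -0.2 -1.8] op 0.0199 gf 29.2 q7 -0.72
```

View pics/p5.png

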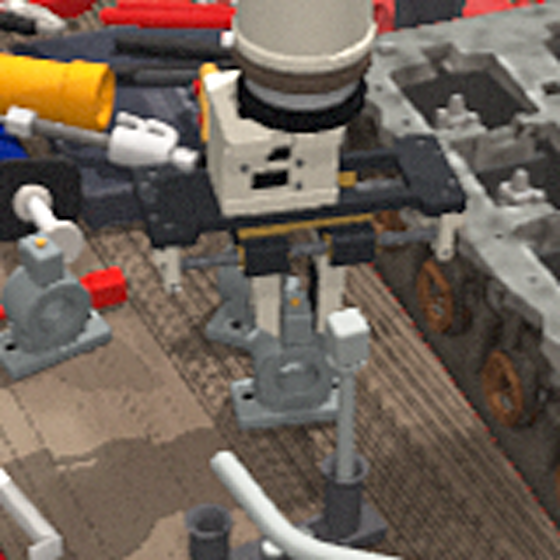

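B is gripped (opening 19.9 mm, 29 N). I have two picture views left, so from here I rely on numeric checks. Planning the threading path.

```bash
cat > thread.py <<'E'
from plan import *
def on(s,z,lat=0):
    x,y,t=bar(s);x+=0
    w=W(Q,[x,y,z])[0];return [w[0],w[1],z,Q[2]+np.pi/2+t]
def path(s0,s1,z,ds=.013):
    n=int(np.ceil((s1-s0)/ds));return [on(s,z)+[9] for s in np.linspace(s0,s1,n+1)[1:]]
E
python3 -c "
from thread import *
p=state();p=[*p['eef_pos'],p['ee_rot'][2]]
e=plan([(p[0],p[1],.20,p[3],3),on(-.07,.20),on(-.07,.152)],claw=255)
print('--');e=plan(path(-.07,.06,.152,.02),start=e,claw=255)
"
```

```text
[[255, [0.0, 0.0, -2.6], 0.0], [255, [0.0, 0.0, -2.6], 0.0], [255, [0.0, 0.0, -2.6], 0.0], [255, [0.0, 0.0, -2.6], 0.0], [255, [0.0, 0.0, -2.6], 0.0]]
[[255, [-2.4, -2.5, 0.0], -4.2], [255, [-2.2, -2.7, 0.0], -4.3], [255, [-2.0, -2.8, 0.0], -4.2], [255, [-1.7, -3.0, 0.0], -4.2], [255, [0.0, 0.0, 2.4], 0.0]]
[[255, [0.0, 0.0, 2.4], 0.0]]
end [0.4413 0.1825 0.1517 1.6263]
--
[[255, [-1.9, 0.0, 0.0], 0.0], [255, [-1.8, 0.0, 0.0], 0.0], [255, [-1.9, 0.0, 0.0], 0.0], [255, [-1.9, 0.0, 0.0], 0.0], [255, [-1.8, 0.0, 0.0], 0.0]]
[[255, [-1.9, 0.0, 0.0], 0.0], [255, [-1.8, 0.0, 0.0], 0.0]]
end [0.4485 0.0527 0.1517 1.6263]
```

carry_out --commands '[[255,[0,0,-2.6],0],[255,[0,0,-2.6],0],[255,[0,0,-2.6],0],[255,[0,0,-2.6],0],[255,[0,0,-2.6],0]]'

```text
time: 10.05
eef_pos: [0.5601, 0.2507, 0.1998]
ee_rot: [-3.139, 0.001, 1.332]
force: [-0.4, -0.2, -4.5]
opening: 0.0201
grasp_force: 29.2
```

carry_out --commands '[[255,[-2.4,-2.5,0],-4.2],[255,[-2.2,-2.7,0],-4.3],[255,[-2.0,-2.8,0],-4.2],[255,[-1.7,-3.0,0],-4.2],[255,[0,0,2.4],0]]'

```text
time: 10.55
eef_pos: [0.4381, 0.1806, 0.1771]
ee_rot: [-3.141, 0.0, 1.628]
force: [0.9, 0.2, -3.4]
opening: 0.0204
grasp_force: 29.9
```

carry_out --commands '[[255,[0,0,2.4],0],[255,[0,0,0],0],[255,[0,0,0],0]]'

```text
time: 10.85
eef_pos: [0.4403, 0.1823, 0.1515]
ee_rot: [-3.139, 0.001, 1.627]
force: [0.1, 1.2, -3.6]
opening: 0.02
grasp_force: 29.9
```

```bash
python3 -c "
from thread import *
st()
a=snapshot('scene')[130:290,200:400,::-1]
cv2.imwrite('pics/p6.png',cv2.resize(a,None,fx=3.75,fy=3.75,interpolation=2))
print((proj('scene',np.array([state()['eef_pos']-[0,0,.032]]))-[200,130])*3.75,(proj('scene',W(Q,[0,0,.12]))-[200,130])*3.75)
plan(path(-.07,.06,.152,.02),claw=255)"
```

```text
t 10.8 pos [0.4403 0.1823 0.1515] rpy [-3.139e+00  1.000e-03  1.627e+00] F [ 0.1  1.2 -3.6] op 0.02 gf 29.9 q7 -0.42
[[320.6607652 297.8734454]] [[383.32939704 378.6476467 ]]
[[255, [-1.9, 0.0, 0.0], 0.0], [255, [-1.9, 0.0, 0.0], 0.0], [255, [-1.8, 0.0, 0.0], 0.0], [255, [-1.9, 0.0, 0.0], 0.0], [255, [-1.8, 0.0, 0.0], 0.0]]
[[255, [-1.9, 0.0, 0.0], 0.0], [255, [-1.9, 0.0, 0.0], 0.0]]
end [0.4486 0.052  0.1522 1.6266]
```

View pics/p6.png

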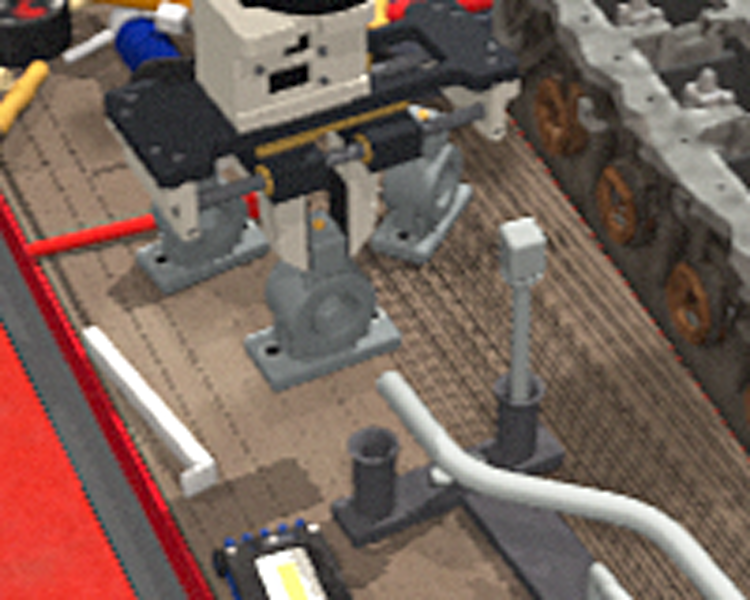

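The housing bore at crop (330,310) lines up with the bar tip at (387,380) within about 2 mm. A is unmoved. The pin is in the park tube. Threading on.

carry_out --commands '[[255,[-1.9,0.1,0],0],[255,[-1.9,0,0],0],[255,[-1.8,0,0],0],[255,[-1.9,0,0],0],[255,[0,0,0],0]]'

```text
time: 11.4
eef_pos: [0.4474, 0.1051, 0.1528]
ee_rot: [3.14, 0.001, 1.622]
force: [0.1, 1.1, -2.9]
opening: 0.0202
grasp_force: 30.0
```

carry_out --commands '[[255,[-1.8,0,0],0],[255,[-1.9,0,0],0],[255,[-1.9,0,0],0],[255,[0,0,0],0],[255,[0,0,0],0]]'

```text
time: 11.9
eef_pos: [0.4501, 0.0525, 0.1524]
ee_rot: [3.14, -0.001, 1.626]
force: [0.3, 1.1, -3.9]
opening: 0.0201
grasp_force: 30.0
```

```bash
python3 -c "
from thread import *
st()
e=plan(path(.06,.06+.05*.7854,.152,.0065)+path(.0993,.1513,.152,.02),claw=255)
"
```

```text
t 11.9 pos [0.4501 0.0525 0.1524] rpy [ 3.140e+00 -1.000e-03  1.626e+00] F [ 0.3  1.1 -3.9] op 0.0201 gf 30.0 q7 -0.12
[[255, [-0.6, -0.1, 0.0], -6.5], [255, [-0.5, 0.0, 0.0], -6.4], [255, [-0.6, 0.0, 0.0], -6.5], [255, [-0.5, 0.1, 0.0], -6.4], [255, [-0.6, 0.0, 0.0], -6.4]]
[[255, [-0.5, 0.0, 0.0], -6.4], [255, [-0.6, 0.0, 0.0], -6.5], [255, [-1.7, 0.0, 0.0], 0.0], [255, [-1.8, 0.0, 0.0], 0.0], [255, [-1.7, 0.0, 0.0], 0.1]]
end [ 0.5034 -0.0169  0.1524  2.4112]
```

carry_out --commands '[[255,[-0.6,0,0],-6.5],[255,[-0.5,0,0],-6.4],[255,[-0.6,0,0],-6.5],[255,[-0.5,0,0],-6.4],[255,[-0.6,0,0],-6.4]]'

```text
time: 12.4
eef_pos: [0.4575, 0.027, 0.1521]
ee_rot: [3.141, -0.0, 2.195]
force: [0.6, 0.6, -4.7]
opening: 0.02
grasp_force: 30.0
```

carry_out --commands '[[255,[-0.5,0,0],-6.4],[255,[-0.6,0,0],-6.5],[255,[-1.7,0,0],0],[255,[-1.8,0,0],0],[255,[-1.7,0,0],0]]'

```text
time: 12.9
eef_pos: [0.5045, -0.0181, 0.152]
ee_rot: [3.141, 0.001, 2.412]
force: [0.5, 0.1, -3.6]
opening: 0.0201
grasp_force: 30.0
```

```bash
python3 -c "
from thread import *
st();print(SB,STOP)
e=plan(path(.1513,SB,.152,.0065)+path(SB,SB+.10,.152,.025),claw=255)
"
```

```text
t 12.9 pos [ 0.5045 -0.0181  0.152 ] rpy [3.141e+00 1.000e-03 2.412e+00] F [ 0.5  0.1 -3.6] op 0.0201 gf 30.0 q7 0.8
0.19053981633974482 0.36153981633974486
[[255, [-0.4, 0.0, 0.0], 6.4], [255, [-0.6, 0.0, 0.0], 6.4], [255, [-0.5, 0.0, 0.0], 6.5], [255, [-0.6, -0.1, 0.0], 6.4], [255, [-0.6, 0.0, 0.0], 6.4]]
[[255, [-0.5, 0.0, 0.0], 6.4], [255, [-0.6, -0.1, 0.0], 6.5], [255, [-2.5, 0.0, 0.0], 0.0], [255, [-2.5, 0.0, 0.0], 0.0], [255, [-2.5, 0.0, 0.0], 0.0]]
[[255, [-2.5, 0.0, 0.0], 0.0]]
end [ 0.5256 -0.1513  0.152   1.6263]
```

carry_out --commands '[[255,[-0.4,0,0],6.4],[255,[-0.6,0,0],6.4],[255,[-0.5,0,0],6.5],[255,[-0.6,-0.1,0],6.4],[255,[-0.6,0,0],6.4]]'

```text
time: 13.4
eef_pos: [0.518, -0.0406, 0.1517]
ee_rot: [3.141, 0.0, 1.847]
force: [-0.4, -0.3, -3.5]
opening: 0.0197
grasp_force: 30.0
```

carry_out --commands '[[255,[-0.5,0,0],6.4],[255,[-0.6,-0.1,0],6.5],[255,[-2.5,0,0],0],[255,[-2.5,0,0],0],[255,[-2.5,0,0],0]]'

```text
time: 13.9
eef_pos: [0.5237, -0.127, 0.1518]
ee_rot: [3.141, 0.0, 1.627]
force: [0.9, 0.6, -4.0]
opening: 0.0195
grasp_force: 30.0
```

carry_out --commands '[[255,[-2.5,0,0],0],[255,[-2.0,0,0],0],[255,[-1.5,0,0],0],[255,[0,0,0],0],[255,[0,0,0],0]]'

```text
time: 14.4
eef_pos: [0.5264, -0.1853, 0.1515]
ee_rot: [-3.141, -0.001, 1.628]
force: [1.2, 1.0, -3.8]
opening: 0.0194
grasp_force: 30.0
```

```bash
python3 -c "
from thread import *
st();print(on(STOP-.02,.145))
e=plan([on(STOP-.02,.145)],claw=255)
"
```

```text
t 14.4 pos [ 0.5264 -0.1853  0.1515] rpy [-3.141e+00 -1.000e-03  1.628e+00] F [ 1.2  1.  -3.8] op 0.0194 gf 30.0 q7 0.41
[np.float64(0.5288088900613107), np.float64(-0.20194014948275396), 0.145, 1.6270763267948967]
[[255, [-1.7, 0.2, 0.6], 0.0]]
end [ 0.5293 -0.2022  0.1455  1.6275]
```

carry_out --commands '[[255,[-1.0,0.2,0],0],[255,[0,0,0.5],0],[255,[-0.2,0,0],0],[255,[-0.2,0,0],0],[255,[0,0,0],0]]'

```text
time: 14.9
eef_pos: [0.529, -0.2, 0.1467]
ee_rot: [-3.141, 0.0, 1.628]
force: [1.2, 0.3, -4.0]
opening: 0.0194
grasp_force: 30.0
```

carry_out --commands '[[255,[-0.2,0,0],0],[255,[0,0,0],0]]'

```text
time: 15.1
eef_pos: [0.5291, -0.2022, 0.1468]
ee_rot: [3.141, 0.0, 1.628]
force: [0.1, -0.4, -3.6]
opening: 0.0199
grasp_force: 30.0
```

carry_out --commands '[[255,[-0.2,0,0],0],[255,[0,0,0],0]]'

```text
time: 15.3
eef_pos: [0.5293, -0.2036, 0.1467]
ee_rot: [3.142, -0.001, 1.628]
force: [-0.5, 1.4, -2.9]
opening: 0.0197
grasp_force: 30.0
```

carry_out --commands '[[255,[-0.2,0,0],0],[255,[0,0,0],0]]'

```text
time: 15.5
eef_pos: [0.5293, -0.2037, 0.1468]
ee_rot: [-3.141, -0.003, 1.629]
force: [-1.6, 6.1, -0.2]
opening: 0.0199
grasp_force: 30.0
```

carry_out --commands '[[255,[-0.1,0,0],0],[255,[0,0,0],0]]'

```text
time: 15.7
eef_pos: [0.5293, -0.2038, 0.1468]
ee_rot: [-3.14, -0.004, 1.63]
force: [-1.9, 6.3, 1.3]
opening: 0.0198
grasp_force: 30.0
```

carry_out --commands '[[255,[-0.1,0,0],0],[255,[0,0,0],0]]'

```text
time: 15.9
eef_pos: [0.5293, -0.2039, 0.1468]
ee_rot: [-3.14, -0.005, 1.631]
force: [-2.7, 8.3, 2.8]
opening: 0.02
grasp_force: 30.0
```

carry_out --commands '[[255,[0.3,0,0],0],[255,[0,0,0.1],0],[255,[0,0,0],0]]'

```text
time: 16.2
eef_pos: [0.5295, -0.2037, 0.1458]
ee_rot: [3.141, -0.001, 1.629]
force: [-0.9, 5.9, -1.0]
opening: 0.02
grasp_force: 30.0
```

carry_out --commands '[[255,[0,0,0.1],0],[255,[0,0,0],0]]'

```text
time: 16.4
eef_pos: [0.5297, -0.2037, 0.1448]
ee_rot: [3.141, -0.001, 1.629]
force: [-0.0, 5.8, -0.8]
opening: 0.0196
grasp_force: 30.0
```

```bash
python3 -c "
from thread import *
st()"
```

```text
t 16.4 pos [ 0.5297 -0.2037  0.1448] rpy [ 3.141e+00 -1.000e-03  1.629e+00] F [-0.   5.8 -0.8] op 0.0196 gf 30.0 q7 0.44
```

carry_out --commands '[[0,[0,0,0],0],[0,[0,0,0],0],[0,[0,0,0],0],[0,[0,0,0],0],[0,[0,0,0],0]]'

```text
time: 16.9
eef_pos: [0.5293, -0.2054, 0.1448]
ee_rot: [3.141, 0.0, 1.628]
force: [-0.9, -0.2, 0.3]
opening: 0.0553
grasp_force: 0.0
```

carry_out --commands '[[0,[0,0,0],0],[0,[0,0,-1.5],0],[0,[0,0,-3.0],0],[0,[0,0,-3.0],0],[0,[0,0,-3.0],0]]'

```text
time: 17.4
eef_pos: [0.5291, -0.2049, 0.2507]
ee_rot: [-3.141, -0.0, 1.628]
force: [0.7, 0.1, 0.0]
opening: 0.0911
grasp_force: 0.0
```

```bash
cat > chk.py <<'E'
from thread import *
st()
def chk():
    for n,pp in(("top",{"A":(221,191),"C":(208,249)}),("scene",{"A":(313,162),"C":(251,171)})):
        old=cv2.imread(f"pics/{n}0.png")[:,:,::-1].copy();new=snapshot(n);cv2.imwrite(f"pics/{n}_t{int(state()['time'])}.png",new[:,:,::-1])
        for k,(u,v) in pp.items():
            r=10;t=old[v-r:v+r,u-r:u+r];m=cv2.matchTemplate(new[v-45:v+45,u-45:u+45],t,cv2.TM_CCOEFF_NORMED);_,s,_,l=cv2.minMaxLoc(m)
            print(n,k,"shift",l[0]-45+r,l[1]-45+r,"score",round(s,2))
chk()
E
python3 chk.py; python3 -c "
from thread import *
plan([(.5788,.3445,.23,2.23)])"
```

```text
t 17.4 pos [ 0.5291 -0.2049  0.2507] rpy [-3.141 -0.     1.628] F [0.7 0.1 0. ] op 0.0911 gf 0.0 q7 0.43
top A shift 0 0 score 1.0
top C shift 0 0 score 0.75
scene A shift 0 0 score 1.0
scene C shift 0 0 score 0.99
[[0, [3.9, 0.6, 0.2], -2.5], [0, [3.9, 0.7, 0.1], -2.4], [0, [3.8, 0.9, 0.2], -2.5], [0, [3.8, 1.0, 0.2], -2.5], [0, [3.8, 1.3, 0.2], -2.4]]
[[0, [3.7, 1.3, 0.1], -2.5], [0, [3.6, 1.6, 0.2], -2.4], [0, [3.6, 1.7, 0.2], -2.5], [0, [3.5, 1.8, 0.2], -2.5], [0, [3.4, 2.0, 0.1], -2.4]]
[[0, [3.3, 2.1, 0.2], -2.5], [0, [3.2, 2.3, 0.2], -2.5], [0, [3.2, 2.4, 0.2], -2.4], [0, [3.0, 2.6, 0.1], -2.5]]
end [0.5789 0.345  0.2305 2.2301]
```

```bash
python3 -c "
from h import *
F=[(.039,.02,.012),(.039,-.02,.012),(-.039,-.02,.012),(-.039,.02,.012)]
c=[(55,82),(98,45),(174,135),(130,178)]
tp=[(200+u/4.103,170+v/4.103) for u,v in c]
b=(200+88/4.103,170+87/4.103);bs=(220+195/2.1,140+45/2.1)
def res(p):
    r=[]
    for m,t in zip(F,tp):r+=list(proj('top',W(p,m))[0]-t)
    return r+list(proj('top',W(p,(0,0,.086)))[0]-b)+list(proj('scene',W(p,(0,0,.086)))[0]-bs)
p=least_squares(res,[.579,.344,.66]).x;print(p,np.round(res(p),1))"
```

```text
[0.57798658 0.34514727 0.71421137] [-0.9  0.   0.4 -0.7  0.7 -0.1 -0.4 -0.8  0.1  0.1 -1.2  1. ]
```

carry_out --commands '[[0,[3.9,0.6,0.2],-2.5],[0,[3.9,0.7,0.1],-2.4],[0,[3.8,0.9,0.2],-2.5],[0,[3.8,1.0,0.2],-2.5],[0,[3.8,1.3,0.2],-2.4]]'

```text
time: 18.0
eef_pos: [0.5459, -0.0067, 0.2401]
ee_rot: [-3.141, -0.0, 1.844]
force: [0.6, -0.2, -0.2]
opening: 0.0918
grasp_force: 0.0
```

carry_out --commands '[[0,[3.7,1.3,0.1],-2.5],[0,[3.6,1.6,0.2],-2.4],[0,[3.6,1.7,0.2],-2.5],[0,[3.5,1.8,0.2],-2.5],[0,[3.4,2.0,0.1],-2.4]]'

```text
time: 18.5
eef_pos: [0.5621, 0.1899, 0.2319]
ee_rot: [-3.141, -0.0, 2.059]
force: [-0.2, -0.5, -0.3]
opening: 0.0921
grasp_force: 0.0
```

carry_out --commands '[[0,[3.3,2.1,0.2],-2.5],[0,[3.2,2.3,0.2],-2.5],[0,[3.2,2.4,0.2],-2.4],[0,[3.0,2.6,0.1],-2.5],[0,[0,0,0],0]]'

```text
time: 19.0
eef_pos: [0.5731, 0.3541, 0.2243]
ee_rot: [3.141, -0.005, 2.24]
force: [0.1, 0.6, -0.2]
opening: 0.0922
grasp_force: 0.0
```

carry_out --commands '[[0,[0,0,0],-3.0],[0,[0,0,0],0],[0,[0,0,0],0]]'

```text
time: 19.3
eef_pos: [0.576, 0.3453, 0.2252]
ee_rot: [-3.141, 0.0, 2.281]
force: [0.0, 0.1, 0.7]
opening: 0.0919
grasp_force: 0.0
```

```bash
python3 -c "
from thread import *
st()
plan([(.578,.345,.10,2.285),(.578,.345,.069,2.285,1.5)])"
```

```text
t 19.3 pos [0.576  0.3453 0.2252] rpy [-3.141  0.     2.281] F [0.  0.1 0.7] op 0.0919 gf 0.0 q7 0.06
[[0, [0.0, 0.0, 3.1], -0.1], [0, [-0.1, 0.1, 3.2], 0.0], [0, [0.0, 0.0, 3.1], -0.1], [0, [-0.1, 0.0, 3.1], -0.1], [0, [0.0, 0.0, 1.0], 0.0]]
[[0, [0.0, 0.0, 1.1], 0.0], [0, [0.0, 0.0, 1.0], 0.0]]
end [0.5781 0.3445 0.0692 2.2858]
```

carry_out --commands '[[0,[0,0,3.1],0],[0,[-0.1,0.1,3.2],0],[0,[0,0,3.1],0],[0,[-0.1,0,3.1],0],[0,[0,0,1.0],0]]'

```text
time: 19.8
eef_pos: [0.5761, 0.3429, 0.087]
ee_rot: [-3.135, -0.001, 2.281]
force: [-0.7, 0.0, -0.5]
opening: 0.0918
grasp_force: 0.0
```

carry_out --commands '[[0,[0,0,1.1],0],[0,[0,0,1.0],0],[255,[0,0,0],0],[255,[0,0,0],0],[255,[0,0,0],0]]'

```text
time: 20.3
eef_pos: [0.5789, 0.3458, 0.071]
ee_rot: [3.14, 0.0, 2.283]
force: [-1.2, -0.4, 0.2]
opening: 0.0725
grasp_force: 0.0
```

carry_out --commands '[[255,[0,0,0],0],[255,[0,0,0],0],[255,[0,0,0],0],[255,[0,0,0],0],[255,[0,0,0],0]]'

```text
time: 20.8
eef_pos: [0.5781, 0.3452, 0.0697]
ee_rot: [-3.142, -0.0, 2.283]
force: [0.4, -0.5, 0.4]
opening: 0.0325
grasp_force: 0.0
```

carry_out --commands '[[255,[0,0,0],0],[255,[0,0,0],0],[255,[0,0,0],0],[255,[0,0,0],0],[255,[0,0,0],0]]'

```text
time: 21.3
eef_pos: [0.5789, 0.346, 0.0703]
ee_rot: [3.139, 0.0, 2.283]
force: [2.8, 3.3, 2.7]
opening: 0.0194
grasp_force: 29.9
```

```bash
python3 -c "
from thread import *
st()
p=state();p=[*p['eef_pos'],p['ee_rot'][2]]
e=plan([(p[0],p[1],.20,p[3],2.7),on(-.08,.20)],claw=255)
"
```

```text
t 21.3 pos [0.5789 0.346  0.0703] rpy [3.139 0.    2.283] F [2.8 3.3 2.7] op 0.0194 gf 29.9 q7 0.03
[[255, [0.0, 0.0, -2.6], 0.0], [255, [0.0, 0.0, -2.6], 0.0], [255, [0.0, 0.0, -2.6], 0.0], [255, [0.0, 0.0, -2.6], 0.0], [255, [0.0, 0.0, -2.6], 0.0]]
[[255, [-0.4, -3.4, 0.0], 6.3], [255, [-0.8, -3.4, 0.0], 6.2], [255, [-1.2, -3.2, 0.0], 6.3], [255, [-1.5, -3.1, 0.0], 6.2], [255, [-1.9, -2.9, 0.0], 6.3]]
[[255, [-2.1, -2.7, 0.0], 6.3]]
end [0.4407 0.1923 0.2003 1.6266]
```

carry_out --commands '[[255,[0,0,-2.6],0],[255,[0,0,-2.6],0],[255,[0,0,-2.6],0],[255,[0,0,-2.6],0],[255,[0,0,-2.6],0]]'

```text
time: 21.8
eef_pos: [0.5759, 0.3433, 0.1982]
ee_rot: [-3.135, -0.001, 2.282]
force: [0.0, -0.7, -4.2]
opening: 0.02
grasp_force: 29.8
```

carry_out --commands '[[255,[-0.4,-3.4,0],6.3],[255,[-0.8,-3.4,0],6.2],[255,[-1.2,-3.2,0],6.3],[255,[-1.5,-3.1,0],6.2],[255,[-1.9,-2.9,0],6.3]]'

```text
time: 22.3
eef_pos: [0.4597, 0.2142, 0.1978]
ee_rot: [-3.136, 0.002, 1.732]
force: [0.9, 0.1, -3.5]
opening: 0.0196
grasp_force: 29.9
```

carry_out --commands '[[255,[-2.1,-2.7,0],6.3],[255,[0,0,2.4],0],[255,[0,0,2.4],0],[255,[0,0,0],0],[255,[0,0,0],0]]'

```text
time: 22.8
eef_pos: [0.4383, 0.1907, 0.1508]
ee_rot: [-3.137, 0.002, 1.626]
force: [-0.1, 0.2, -4.3]
opening: 0.0199
grasp_force: 30.0
```

```bash
python3 -c "
from thread import *
st()
plan([on(-.05,.1525)]+path(-.05,.06,.1525,.02),claw=255)"
```

```text
t 22.8 pos [0.4383 0.1907 0.1508] rpy [-3.137e+00  2.000e-03  1.626e+00] F [-0.1  0.2 -4.3] op 0.0199 gf 30.0 q7 -0.43
[[255, [-2.9, 0.2, -0.2], 0.0], [255, [-1.8, 0.0, 0.0], 0.0], [255, [-1.8, 0.0, 0.0], 0.0], [255, [-1.9, 0.0, 0.0], 0.0], [255, [-1.8, 0.0, 0.0], 0.0]]
[[255, [-1.8, 0.0, 0.0], 0.0], [255, [-1.9, 0.0, 0.0], 0.0]]
end [0.448  0.052  0.1528 1.6264]
```

carry_out --commands '[[255,[-2.9,0.2,-0.1],0],[255,[0,0,0],0],[255,[0,0,0],0]]'

```text
time: 23.1
eef_pos: [0.4441, 0.1623, 0.1536]
ee_rot: [3.141, -0.0, 1.625]
force: [-0.1, 0.0, -3.7]
opening: 0.0198
grasp_force: 30.0
```

```bash
python3 -c "
from thread import *
st();print(on(-.05,.15))
plan(path(-.05,.06,.1525,.02),claw=255)"
```

```text
t 23.1 pos [0.4441 0.1623 0.1536] rpy [ 3.141 -0.     1.625] F [-0.1  0.  -3.7] op 0.0198 gf 30.0 q7 -0.37
[np.float64(0.4421274852933613), np.float64(0.16224083493918087), 0.15, 1.6270763267948967]
[[255, [-1.8, -0.2, 0.1], -0.1], [255, [-1.9, 0.0, 0.0], 0.0], [255, [-1.8, 0.0, 0.0], 0.0], [255, [-1.8, 0.0, 0.0], 0.0], [255, [-1.9, 0.0, 0.0], 0.0]]
[[255, [-1.8, 0.0, 0.0], 0.0]]
end [0.4482 0.0524 0.1526 1.6264]
```

Same offset (+2 mm) as the contact-free first run. Continuing through the first bend and the slant.

carry_out --commands '[[255,[-1.8,-0.1,0.1],0],[255,[-1.9,0,0],0],[255,[-1.8,0,0],0],[255,[-1.8,0,0],0],[255,[-1.9,0,0],0]]'

```text
time: 23.6
eef_pos: [0.4481, 0.0714, 0.1524]
ee_rot: [3.141, -0.001, 1.628]
force: [-0.2, -0.2, -5.1]
opening: 0.0197
grasp_force: 30.0
```

carry_out --commands '[[255,[-1.8,0,0],0],[255,[0,0,0],0],[255,[0,0,0],0]]'

```text
time: 23.9
eef_pos: [0.449, 0.0536, 0.1522]
ee_rot: [3.141, -0.001, 1.626]
force: [0.2, -0.2, -4.5]
opening: 0.0197
grasp_force: 30.0
```

```bash
python3 -c "
from thread import *
st()
e=plan(path(.06,.06+.05*.7854,.1525,.0065)+path(.0993,.1513,.1525,.02),claw=255)
print('--')
e=plan(path(.1513,SB,.1525,.0065)+path(SB,SB+.08,.1525,.025),start=on(.1513,.1525),claw=255)
"
```

```text
t 23.9 pos [0.449  0.0536 0.1522] rpy [ 3.141e+00 -1.000e-03  1.626e+00] F [ 0.2 -0.2 -4.5] op 0.0197 gf 30.0 q7 -0.11
[[255, [-0.7, 0.0, 0.0], -6.5], [255, [-0.5, 0.0, 0.0], -6.4], [255, [-0.6, 0.0, 0.0], -6.4], [255, [-0.6, 0.0, 0.0], -6.5], [255, [-0.5, 0.1, 0.0], -6.4]]
[[255, [-0.6, 0.0, 0.0], -6.4], [255, [-0.5, 0.0, 0.0], -6.4], [255, [-1.8, 0.0, 0.0], 0.0], [255, [-1.7, 0.0, 0.0], 0.0], [255, [-1.7, 0.0, 0.0], 0.0]]
end [ 0.5031 -0.0168  0.1522  2.4116]
--
[[255, [-0.6, 0.0, 0.0], 6.4], [255, [-0.5, -0.1, 0.0], 6.4], [255, [-0.6, 0.0, 0.0], 6.5], [255, [-0.5, 0.0, 0.0], 6.4], [255, [-0.6, -0.1, 0.0], 6.4]]
[[255, [-0.6, 0.0, 0.0], 6.4], [255, [-0.5, 0.0, 0.0], 6.5], [255, [-2.0, 0.0, 0.0], 0.0], [255, [-2.0, 0.0, 0.0], 0.0], [255, [-2.0, 0.0, 0.0], 0.0]]
[[255, [-2.0, 0.0, 0.0], 0.0]]
end [ 0.525  -0.1309  0.1525  1.6265]
```

carry_out --commands '[[255,[-0.7,0,0],-6.5],[255,[-0.5,0,0],-6.4],[255,[-0.6,0,0],-6.4],[255,[-0.6,0,0],-6.5],[255,[-0.5,0.1,0],-6.4]]'

```text
time: 24.4
eef_pos: [0.4573, 0.0272, 0.152]
ee_rot: [3.141, -0.0, 2.195]
force: [-0.1, -0.5, -4.0]
opening: 0.0197
grasp_force: 30.0
```

carry_out --commands '[[255,[-0.6,0,0],-6.4],[255,[-0.5,0,0],-6.4],[255,[-1.8,0,0],0],[255,[-1.7,0,0],0],[255,[-1.7,0,0],0]]'

```text
time: 24.9
eef_pos: [0.5045, -0.0184, 0.1519]
ee_rot: [3.141, 0.001, 2.41]
force: [0.8, -0.1, -3.5]
opening: 0.0199
grasp_force: 30.0
```

```bash
python3 -c "
from thread import *
st();print(on(.1513,.1525))"
```

```text
t 24.9 pos [ 0.5045 -0.0184  0.1519] rpy [3.141e+00 1.000e-03 2.410e+00] F [ 0.8 -0.1 -3.5] op 0.0199 gf 30.0 q7 0.81
[np.float64(0.503727308709705), np.float64(-0.016723687841596585), 0.1525, 2.411872653589793]
```

carry_out --commands '[[255,[-0.4,0,0],6.4],[255,[-0.6,0,0],6.4],[255,[-0.5,0,0],6.5],[255,[-0.6,-0.1,0],6.4],[255,[-0.6,0,0],6.4]]'

```text
time: 25.4
eef_pos: [0.518, -0.0411, 0.1516]
ee_rot: [-3.142, 0.0, 1.845]
force: [0.6, -0.2, -3.7]
opening: 0.0201
grasp_force: 30.0
```

carry_out --commands '[[255,[-0.5,0,0],6.4],[255,[-0.6,-0.1,0],6.5],[255,[-2.5,0.1,0],0],[255,[-2.5,0.1,0],0],[255,[-2.5,0,0],0]]'

```text
time: 25.9
eef_pos: [0.5256, -0.1273, 0.1517]
ee_rot: [3.141, 0.001, 1.625]
force: [-0.0, -0.1, -4.6]
opening: 0.0198
grasp_force: 30.0
```

carry_out --commands '[[255,[-1.5,0,0],0],[255,[0,0,0.5],0],[255,[0,0,0],0]]'

```text
time: 26.2
eef_pos: [0.525, -0.1403, 0.1458]
ee_rot: [-3.14, -0.001, 1.625]
force: [-0.0, 1.3, -5.2]
opening: 0.0195
grasp_force: 30.0
```

```bash
python3 -c "
from thread import *
st();plan([(.5272,-.1638,.1465,1.627)],claw=255)"
```

```text
t 26.2 pos [ 0.525  -0.1403  0.1458] rpy [-3.140e+00 -1.000e-03  1.625e+00] F [-0.   1.3 -5.2] op 0.0195 gf 30.0 q7 0.33
[[255, [-2.4, 0.1, -0.1], -0.1]]
end [ 0.5273 -0.1642  0.1468  1.627 ]
```

carry_out --commands '[[255,[-1.6,0.1,0],0],[255,[0,0,0],0],[255,[-0.2,0,0],0],[255,[0,0,0],0],[255,[0,0,0],0]]'

```text
time: 26.7
eef_pos: [0.5273, -0.1575, 0.1467]
ee_rot: [-3.141, -0.001, 1.628]
force: [-0.8, 0.9, -5.6]
opening: 0.0196
grasp_force: 30.0
```

carry_out --commands '[[255,[-0.2,0,0],0],[255,[0,0,0],0]]'

```text
time: 26.9
eef_pos: [0.5275, -0.1606, 0.1468]
ee_rot: [3.141, 0.0, 1.627]
force: [-0.1, 0.7, -4.1]
opening: 0.02
grasp_force: 30.0
```

carry_out --commands '[[255,[-0.2,0,0],0],[255,[0,0,0],0]]'

```text
time: 27.1
eef_pos: [0.5276, -0.1629, 0.1467]
ee_rot: [3.142, 0.0, 1.626]
force: [0.2, -0.2, -4.3]
opening: 0.0199
grasp_force: 30.0
```

carry_out --commands '[[255,[-0.2,0,0],0],[255,[0,0,0],0]]'

```text
time: 27.3
eef_pos: [0.5276, -0.1637, 0.1467]
ee_rot: [-3.141, -0.001, 1.627]
force: [-1.1, 2.8, -3.3]
opening: 0.0198
grasp_force: 30.0
```

carry_out --commands '[[255,[-0.1,0,0],0],[255,[0,0,0],0]]'

```text
time: 27.5
eef_pos: [0.5276, -0.1642, 0.1467]
ee_rot: [-3.141, -0.002, 1.627]
force: [-1.0, 5.2, -1.4]
opening: 0.0197
grasp_force: 30.0
```

carry_out --commands '[[255,[-0.1,0,0],0],[255,[0,0,0],0],[255,[0.1,0,0.1],0],[255,[0,0,0.1],0],[255,[0,0,0],0]]'

```text
time: 28.0
eef_pos: [0.528, -0.1648, 0.1449]
ee_rot: [3.141, -0.001, 1.627]
force: [-1.2, 5.9, -0.5]
opening: 0.0194
grasp_force: 30.0
```

carry_out --commands '[[0,[0,0,0],0],[0,[0,0,0],0],[0,[0,0,0],0],[0,[0,0,0],0],[0,[0,0,0],0]]'

```text
time: 28.5
eef_pos: [0.5278, -0.166, 0.1448]
ee_rot: [3.141, 0.0, 1.626]
force: [-0.7, 0.2, 0.2]
opening: 0.055
grasp_force: 0.0
```

carry_out --commands '[[0,[0,0,0],0],[0,[0,0,-1.5],0],[0,[0,0,-3.0],0],[0,[0,0,-3.0],0],[0,[0,0,-3.0],0]]'

```text
time: 29.0
eef_pos: [0.5275, -0.1656, 0.2507]
ee_rot: [-3.141, 0.0, 1.626]
force: [0.5, 0.5, -0.6]
opening: 0.091
grasp_force: 0.0
```

```bash
python3 chk.py; python3 -c "
from thread import *
e=plan([(.50,.10,.24,1.65),(.4379,.374,.23,1.686)])"
```

```text
t 29.0 pos [ 0.5275 -0.1656  0.2507] rpy [-3.141  0.     1.626] F [ 0.5  0.5 -0.6] op 0.091 gf 0.0 q7 0.36
top A shift 6 -11 score 0.42
top C shift 0 0 score 0.74
scene A shift 26 31 score 0.66
scene C shift 0 0 score 0.99
[[0, [3.8, -0.2, 0.2], -0.2], [0, [3.9, -0.2, 0.2], -0.2], [0, [3.8, -0.2, 0.2], -0.2], [0, [3.8, -0.2, 0.2], -0.2], [0, [3.8, -0.2, 0.2], -0.2]]
[[0, [3.9, -0.1, 0.2], -0.2], [0, [3.8, -0.2, 0.2], -0.2], [0, [3.5, -0.5, 0.1], -0.3], [0, [3.5, -0.5, 0.2], -0.2], [0, [3.4, -0.5, 0.1], -0.3]]
[[0, [3.5, -0.4, 0.1], -0.2], [0, [3.5, -0.4, 0.1], -0.3], [0, [3.5, -0.5, 0.2], -0.2], [0, [3.5, -0.4, 0.1], -0.3], [0, [3.5, -0.4, 0.1], -0.2]]
end [0.4375 0.3743 0.2304 1.6855]
```

carry_out --commands '[[0,[3.8,-0.2,0.2],-0.2],[0,[3.9,-0.2,0.2],-0.2],[0,[3.8,-0.2,0.2],-0.2],[0,[3.8,-0.2,0.2],-0.2],[0,[3.8,-0.2,0.2],-0.2]]'

```text
time: 29.6
eef_pos: [0.5051, 0.0258, 0.2391]
ee_rot: [-3.141, 0.0, 1.644]
force: [0.2, 0.5, 0.8]
opening: 0.0916
grasp_force: 0.0
```

carry_out --commands '[[0,[3.9,-0.1,0.2],-0.2],[0,[3.8,-0.2,0.2],-0.2],[0,[3.5,-0.5,0.1],-0.3],[0,[3.5,-0.5,0.2],-0.2],[0,[3.4,-0.5,0.1],-0.3]]'

```text
time: 30.1
eef_pos: [0.4725, 0.2046, 0.231]
ee_rot: [-3.141, 0.0, 1.665]
force: [0.3, -0.6, 0.6]
opening: 0.092
grasp_force: 0.0
```

carry_out --commands '[[0,[3.5,-0.4,0.1],-0.2],[0,[3.5,-0.4,0.1],-0.3],[0,[3.5,-0.5,0.2],-0.2],[0,[3.5,-0.4,0.1],-0.3],[0,[3.5,-0.4,0.1],-0.2]]'

```text
time: 30.6
eef_pos: [0.4338, 0.3763, 0.225]
ee_rot: [-3.141, 0.0, 1.686]
force: [1.1, 0.1, -0.4]
opening: 0.0918
grasp_force: 0.0
```

carry_out --commands '[[0,[0,0,0],0],[0,[0,0,0],0],[0,[0,0,0],0]]'

```text
time: 30.9
eef_pos: [0.4349, 0.3738, 0.2252]
ee_rot: [-3.141, 0.001, 1.684]
force: [-0.1, -0.2, -0.5]
opening: 0.092
grasp_force: 0.0
```

```bash
python3 -c "
from thread import *
st()
plan([(.438,.374,.10,1.686),(.438,.374,.069,1.686,1.5)])"
```

```text
t 30.9 pos [0.4349 0.3738 0.2252] rpy [-3.141e+00  1.000e-03  1.684e+00] F [-0.1 -0.2 -0.5] op 0.092 gf 0.0 q7 -0.7
[[0, [0.0, 0.1, 3.1], 0.0], [0, [0.0, 0.1, 3.2], 0.0], [0, [0.0, 0.0, 3.1], -0.1], [0, [0.0, 0.1, 3.1], 0.0], [0, [0.0, 0.0, 1.0], 0.0]]
[[0, [0.0, 0.0, 1.1], 0.0], [0, [0.0, 0.0, 1.0], 0.0]]
end [0.4379 0.3742 0.0692 1.6861]
```

carry_out --commands '[[0,[0,0.1,3.1],0],[0,[0,0.1,3.2],0],[0,[0,0,3.1],0],[0,[0,0.1,3.1],0],[0,[0,0,1.0],0]]'

```text
time: 31.4
eef_pos: [0.4367, 0.3721, 0.0876]
ee_rot: [-3.137, 0.004, 1.683]
force: [-1.2, -0.4, 0.1]
opening: 0.0918
grasp_force: 0.0
```

carry_out --commands '[[0,[0,0,1.1],0],[0,[0,0,1.0],0],[255,[0,0,0],0],[255,[0,0,0],0],[255,[0,0,0],0]]'

```text
time: 31.9
eef_pos: [0.4381, 0.3763, 0.0708]
ee_rot: [3.14, -0.001, 1.686]
force: [0.6, 0.2, 0.2]
opening: 0.0728
grasp_force: 0.0
```

carry_out --commands '[[255,[0,0,0],0],[255,[0,0,0],0],[255,[0,0,0],0],[255,[0,0,0],0],[255,[0,0,0],0]]'

```text
time: 32.4
eef_pos: [0.4375, 0.3756, 0.0697]
ee_rot: [3.142, -0.0, 1.686]
force: [0.0, -0.2, 0.3]
opening: 0.0324
grasp_force: 0.0
```

carry_out --commands '[[255,[0,0,0],0],[255,[0,0,0],0],[255,[0,0,0],0],[255,[0,0,0],0],[255,[0,0,0],0]]'

```text
time: 32.9
eef_pos: [0.4382, 0.3757, 0.07]
ee_rot: [3.141, -0.0, 1.685]
force: [3.5, -0.3, 1.1]
opening: 0.0196
grasp_force: 29.7
```

```bash
python3 -c "
from thread import *
st()
p=state();p=[*p['eef_pos'],p['ee_rot'][2]]
e=plan([(p[0],p[1],.20,p[3],2.7),on(-.08,.20)],claw=255)
"
```

```text
t 32.9 pos [0.4382 0.3757 0.07  ] rpy [ 3.141 -0.     1.685] F [ 3.5 -0.3  1.1] op 0.0196 gf 29.7 q7 -0.73
[[255, [0.0, 0.0, -2.6], 0.0], [255, [0.0, 0.0, -2.6], 0.0], [255, [0.0, 0.0, -2.6], 0.0], [255, [0.0, 0.0, -2.6], 0.0], [255, [0.0, 0.0, -2.6], 0.0]]
[[255, [-3.7, -0.4, 0.0], 0.7], [255, [-3.6, -0.3, 0.0], 0.6], [255, [-3.7, -0.3, 0.0], 0.7], [255, [-3.6, -0.2, 0.0], 0.7], [255, [-3.7, -0.3, 0.0], 0.6]]
end [0.44   0.1921 0.2    1.6278]
```

carry_out --commands '[[255,[0,0,-2.6],0],[255,[0,0,-2.6],0],[255,[0,0,-2.6],0],[255,[0,0,-2.6],0],[255,[0,0,-2.6],0]]'

```text
time: 33.4
eef_pos: [0.4356, 0.3748, 0.1993]
ee_rot: [-3.138, 0.002, 1.686]
force: [0.1, -0.1, -4.1]
opening: 0.0199
grasp_force: 29.7
```

carry_out --commands '[[255,[-3.7,-0.4,0],0.7],[255,[-3.6,-0.3,0],0.6],[255,[-3.7,-0.3,0],0.7],[255,[-3.6,-0.2,0],0.7],[255,[-3.7,-0.1,0],0.6]]'

```text
time: 33.9
eef_pos: [0.4391, 0.1906, 0.1986]
ee_rot: [-3.138, 0.001, 1.629]
force: [0.6, -0.4, -3.7]
opening: 0.02
grasp_force: 30.0
```

carry_out --commands '[[255,[0,0,2.4],0],[255,[0,0,2.4],0],[255,[-2.0,0,0],0],[255,[0,0,0],0],[255,[0,0,0],0]]'

```text
time: 34.4
eef_pos: [0.4414, 0.172, 0.1511]
ee_rot: [-3.139, 0.0, 1.627]
force: [0.1, 0.5, -4.4]
opening: 0.0198
grasp_force: 30.0
```

```bash
python3 -c "
from thread import *
st();print(on(-.06,.152))
plan(path(-.06,.06,.152,.02),claw=255)"
```

```text
t 34.4 pos [0.4414 0.172  0.1511] rpy [-3.139  0.     1.627] F [ 0.1  0.5 -4.4] op 0.0198 gf 30.0 q7 -0.39
[np.float64(0.44156498235203356), np.float64(0.17222500192701704), 0.152, 1.6270763267948967]
[[255, [-2.0, 0.0, -0.1], 0.0], [255, [-2.0, 0.0, 0.0], 0.0], [255, [-2.0, 0.0, 0.0], 0.0], [255, [-2.0, 0.0, 0.0], 0.0], [255, [-2.0, 0.0, 0.0], 0.0]]
[[255, [-2.0, 0.0, 0.0], 0.0]]
end [0.4481 0.0521 0.1521 1.6274]
```

carry_out --commands '[[255,[-2.0,0.1,-0.1],0],[255,[-2.0,0,0],0],[255,[-2.0,0,0],0],[255,[-2.0,0,0],0],[255,[-2.0,0,0],0]]'

```text
time: 34.9
eef_pos: [0.4491, 0.0729, 0.153]
ee_rot: [3.141, -0.001, 1.63]
force: [0.3, 0.5, -4.1]
opening: 0.0192
grasp_force: 30.0
```

carry_out --commands '[[255,[-1.9,0,0],0],[255,[0,0,0],0],[255,[0,0,0],0]]'

```text
time: 35.2
eef_pos: [0.4503, 0.0543, 0.1529]
ee_rot: [3.141, -0.001, 1.628]
force: [-0.7, 0.7, -4.4]
opening: 0.0193
grasp_force: 30.0
```

```bash
python3 -c "
from thread import *
st();print(on(.06,.152))"
```

```text
t 35.2 pos [0.4503 0.0543 0.1529] rpy [ 3.141e+00 -1.000e-03  1.628e+00] F [-0.7  0.7 -4.4] op 0.0193 gf 30.0 q7 -0.12
[np.float64(0.44831501764796644), np.float64(0.052414998072982964), 0.152, 1.6270763267948967]
```

carry_out --commands '[[255,[-0.8,-0.1,0],-6.5],[255,[-0.5,0,0],-6.4],[255,[-0.6,0,0],-6.4],[255,[-0.6,0,0],-6.5],[255,[-0.5,0.1,0],-6.4]]'

```text
time: 35.7
eef_pos: [0.4579, 0.0269, 0.1528]
ee_rot: [3.141, -0.001, 2.197]
force: [-0.5, 0.2, -2.5]
opening: 0.0198
grasp_force: 30.0
```

carry_out --commands '[[255,[-0.6,0,0],-6.4],[255,[-0.5,0,0],-6.4],[255,[-1.8,0,0],0],[255,[-1.7,0,0],0],[255,[-1.7,0,0],0]]'

```text
time: 36.2
eef_pos: [0.5052, -0.0187, 0.1529]
ee_rot: [3.141, 0.001, 2.412]
force: [0.2, 0.2, -3.6]
opening: 0.0197
grasp_force: 30.0
```

```bash
python3 -c "
from thread import *
st()"
```

```text
t 36.2 pos [ 0.5052 -0.0187  0.1529] rpy [3.141e+00 1.000e-03 2.412e+00] F [ 0.2  0.2 -3.6] op 0.0197 gf 30.0 q7 0.8
```

carry_out --commands '[[255,[-0.4,0,0],6.4],[255,[-0.6,0,0],6.4],[255,[-0.5,0,0],6.5],[255,[-0.6,-0.1,0],6.4],[255,[-0.6,0,0],6.4]]'

```text
time: 36.7
eef_pos: [0.5188, -0.0415, 0.1526]
ee_rot: [-3.142, 0.0, 1.846]
force: [0.6, -0.4, -4.0]
opening: 0.0196
grasp_force: 30.0
```

carry_out --commands '[[255,[-0.5,0,0],6.4],[255,[-0.6,-0.1,0],6.5],[255,[-2.5,0.1,0],0],[255,[-2.5,0,0],0],[255,[0,0,0.6],0]]'

```text
time: 37.2
eef_pos: [0.5246, -0.107, 0.1474]
ee_rot: [3.139, 0.004, 1.621]
force: [-0.1, 0.4, -3.6]
opening: 0.0201
grasp_force: 30.0
```

carry_out --commands '[[255,[0,0,0],0],[255,[0,0,0],0]]'

```text
time: 37.4
eef_pos: [0.5232, -0.1007, 0.1463]
ee_rot: [-3.141, -0.001, 1.628]
force: [-0.4, 0.4, -3.9]
opening: 0.0194
grasp_force: 30.0
```

```bash
python3 -c "
from thread import *
st();plan([(.5255,-.1248,.1465,1.627)],claw=255)"
```

```text
t 37.4 pos [ 0.5232 -0.1007  0.1463] rpy [-3.141e+00 -1.000e-03  1.628e+00] F [-0.4  0.4 -3.9] op 0.0194 gf 30.0 q7 0.25
[[255, [-2.4, 0.1, 0.0], 0.1]]
end [ 0.5255 -0.1246  0.1463  1.6262]
```

carry_out --commands '[[255,[-1.6,0.1,0],0],[255,[0,0,0],0],[255,[-0.2,0,0],0],[255,[0,0,0],0],[255,[0,0,0],0]]'

```text
time: 37.9
eef_pos: [0.5251, -0.1182, 0.1467]
ee_rot: [-3.142, -0.0, 1.629]
force: [0.0, -0.1, -4.0]
opening: 0.0198
grasp_force: 30.0
```

carry_out --commands '[[255,[-0.2,0,0],0],[255,[0,0,0],0]]'

```text
time: 38.1
eef_pos: [0.5252, -0.1211, 0.1468]
ee_rot: [3.142, 0.0, 1.628]
force: [0.0, -0.0, -3.5]
opening: 0.0195
grasp_force: 30.0
```

carry_out --commands '[[255,[-0.2,0,0],0],[255,[0,0,0],0]]'

```text
time: 38.3
eef_pos: [0.5253, -0.1234, 0.1467]
ee_rot: [3.142, 0.0, 1.628]
force: [-0.3, -0.1, -3.8]
opening: 0.0198
grasp_force: 30.0
```

carry_out --commands '[[255,[-0.2,0,0],0],[255,[0,0,0],0]]'

```text
time: 38.5
eef_pos: [0.5253, -0.125, 0.1466]
ee_rot: [-3.141, -0.0, 1.628]
force: [0.3, 0.5, -3.7]
opening: 0.0196
grasp_force: 30.0
```

carry_out --commands '[[255,[-0.1,0,0],0],[255,[0,0,0],0]]'

```text
time: 38.7
eef_pos: [0.5254, -0.1254, 0.1466]
ee_rot: [-3.141, -0.001, 1.628]
force: [0.2, 1.7, -2.9]
opening: 0.0199
grasp_force: 30.0
```

carry_out --commands '[[255,[-0.2,0,0],0],[255,[0,0,0],0]]'

```text
time: 38.9
eef_pos: [0.5256, -0.1268, 0.1468]
ee_rot: [-3.141, -0.002, 1.629]
force: [-0.7, 4.3, -1.5]
opening: 0.0199
grasp_force: 30.0
```

carry_out --commands '[[255,[-0.1,0,0],0],[255,[0,0,0],0]]'

```text
time: 39.1
eef_pos: [0.5258, -0.1276, 0.1468]
ee_rot: [-3.142, -0.002, 1.629]
force: [-1.2, 4.9, -0.9]
opening: 0.0199
grasp_force: 30.0
```

carry_out --commands '[[255,[0.1,0,0.1],0],[255,[0,0,0.1],0],[255,[0,0,0],0]]'

```text
time: 39.4
eef_pos: [0.526, -0.1274, 0.145]
ee_rot: [3.141, -0.001, 1.629]
force: [0.2, 5.8, -0.1]
opening: 0.0195
grasp_force: 30.0
```

```bash
python3 -c "
from thread import *
st()"
```

```text
t 39.4 pos [ 0.526  -0.1274  0.145 ] rpy [ 3.141e+00 -1.000e-03  1.629e+00] F [ 0.2  5.8 -0.1] op 0.0195 gf 30.0 q7 0.3
```

carry_out --commands '[[255,[-0.2,0,0],0],[255,[0,0,0],0]]'

```text
time: 39.6
eef_pos: [0.526, -0.1288, 0.1451]
ee_rot: [3.141, -0.002, 1.629]
force: [-0.6, 7.0, 1.8]
opening: 0.0195
grasp_force: 30.0
```

carry_out --commands '[[255,[-0.2,0,0],0],[255,[0,0,0],0]]'

```text
time: 39.8
eef_pos: [0.5262, -0.1305, 0.1453]
ee_rot: [3.141, -0.002, 1.629]
force: [-1.4, 7.3, 4.4]
opening: 0.0197
grasp_force: 30.0
```

carry_out --commands '[[255,[-0.2,0,0],0],[255,[0,0,0],0]]'

```text
time: 40.0
eef_pos: [0.5264, -0.1323, 0.1455]
ee_rot: [3.141, -0.002, 1.629]
force: [-1.7, 8.1, 4.7]
opening: 0.0201
grasp_force: 30.0
```

carry_out --commands '[[255,[0.5,0,0],0],[255,[0,0,0],0],[0,[0,0,0],0],[0,[0,0,0],0],[0,[0,0,0],0]]'

```text
time: 40.5
eef_pos: [0.5257, -0.1299, 0.1447]
ee_rot: [3.141, 0.001, 1.627]
force: [-0.8, 1.3, -0.8]
opening: 0.039
grasp_force: 0.0
```

carry_out --commands '[[0,[0,0,0],0],[0,[0,0,0],0],[0,[0,0,0],0],[0,[0,0,-1.5],0],[0,[0,0,-2.5],0]]'

```text
time: 41.0
eef_pos: [0.5241, -0.1288, 0.1835]
ee_rot: [-3.138, -0.001, 1.628]
force: [0.2, 0.1, 0.1]
opening: 0.0792
grasp_force: 0.0
```

carry_out --commands '[[0,[0,0,-3],0],[0,[0,0,-3],0],[0,[4,0,0],0],[0,[4,0,0],0],[0,[4,0,0],0]]'

```text
time: 41.5
eef_pos: [0.5187, -0.0082, 0.2452]
ee_rot: [3.141, -0.0, 1.627]
force: [0.1, 0.5, 0.9]
opening: 0.0917
grasp_force: 0.0
```

carry_out --commands '[[0,[4,0,0],0],[0,[4,0,0],0],[0,[4,0,0],0],[0,[4,0,0],0],[0,[0,0,0],0]]'

```text
time: 42.0
eef_pos: [0.5083, 0.1579, 0.2448]
ee_rot: [3.141, -0.004, 1.638]
force: [-0.5, 0.4, -0.2]
opening: 0.0919
grasp_force: 0.0
```

```bash
cat > row.py <<'E'
from thread import *
st()
def orange(n,box):
    im=snapshot(n);t=int(state()["time"]);cv2.imwrite(f"pics/{n}_r{t}.png",im[:,:,::-1])
    h=cv2.cvtColor(im,cv2.COLOR_RGB2HSV);m=cv2.inRange(h,(8,110,120),(28,255,255));M=np.zeros_like(m);x0,y0,x1,y1=box;M[y0:y1,x0:x1]=m[y0:y1,x0:x1]
    k,l,s,c=cv2.connectedComponentsWithStats(M)
    T=np.array(Q)
    for i in range(1,k):
        w=ray(n,c[i],.161);d=w[:2]-Q[:2];a=Q[2]
        cx,cy=np.cos(a)*d[0]+np.sin(a)*d[1],-np.sin(a)*d[0]+np.cos(a)*d[1]
        print(n,np.round(c[i],1),s[i,4],"carrier x,dist-from-stop mm",round(1000*(cx-.06606),1),round(1000*(cy+.3385),1))
for n,b in(("top",(330,180,480,240)),("scene",(330,200,480,380))):orange(n,b)
E
python3 row.py
```

```text
t 42.0 pos [0.5083 0.1579 0.2448] rpy [ 3.141 -0.004  1.638] F [-0.5  0.4 -0.2] op 0.0919 gf 0.0 q7 -0.29
top [438.7 207.7] 3 carrier x,dist-from-stop mm 7.2 58.3
top [456.7 209.3] 3 carrier x,dist-from-stop mm 1.7 18.2
top [423.5 211.5] 4 carrier x,dist-from-stop mm -0.1 92.8
scene [386.  207.5] 2 carrier x,dist-from-stop mm 82.5 281.2
scene [381.4 214.2] 5 carrier x,dist-from-stop mm 64.0 269.7
scene [384. 217.] 1 carrier x,dist-from-stop mm 63.8 260.9
scene [403.2 244.5] 6 carrier x,dist-from-stop mm 51.9 185.7
scene [411. 269.] 1 carrier x,dist-from-stop mm 28.8 132.6
scene [412.5 288.8] 10 carrier x,dist-from-stop mm 4.9 97.0
scene [429.4 303.1] 11 carrier x,dist-from-stop mm 10.3 60.9
scene [443.6 322.6] 13 carrier x,dist-from-stop mm 5.7 20.8
```

Dot positions: the first housing is at 20 mm and the second at 60 mm but displaced sideways. The third is at about 95 mm instead of 100 mm, so it is tilted or overlapping. I'll use the last picture view here.

```bash
ls pics; python3 - <<'E'
import cv2,glob,numpy as np
s=cv2.imread(glob.glob("pics/scene_r*.png")[0])[265:395,350:480];t=cv2.imread(glob.glob("pics/top_r*.png")[0])[185:235,395:475]
s=cv2.resize(s,(480,480),interpolation=2);t=cv2.resize(t,(320,200),interpolation=2)
o=np.zeros((480,800,3),np.uint8);o[:,:480]=s;o[:200,480:]=t;cv2.imwrite("pics/last.png",o)
E
```

```text
blk.png
ovs.png
ovt.png
p1.png
p2.png
p3.png
p4.png
p5.png
p6.png
scc.png
scene0.png
scene_r42.png
scene_t17.png
scene_t29.png
top0.png
top_r42.png
top_t17.png
top_t29.png
topc.png
```

View pics/last.png

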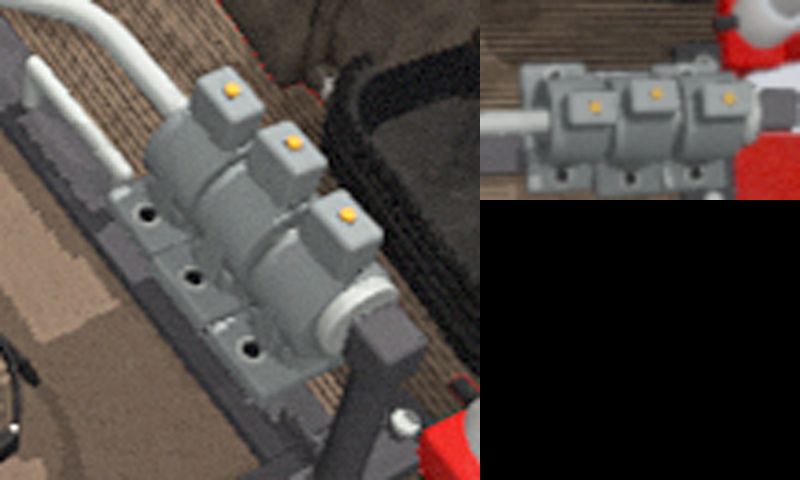

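The picture shows all three on the last straight. The middle boss is tipped sideways (crop 295,143) and the third leans towards it (232,90), because I pushed too hard at boss height. I'll pull the third back a little so both can hang free, check, and re-seat it gently.

```bash
python3 -c "
from thread import *
w=W(Q,(.0665,-.2425,0))[0];print(w)
e=plan([(w[0],w[1],.24,1.627),(w[0],w[1],.165,1.627,3),(w[0],w[1],.147,1.627,1)])"
```

```text
[ 0.52497541 -0.1260554   0.        ]
[[0, [-4.0, 0.0, 0.1], 0.0], [0, [-3.9, 0.0, 0.0], 0.1], [0, [-4.0, 0.0, 0.1], 0.0], [0, [-4.0, 0.0, 0.1], 0.0], [0, [-4.0, -0.1, 0.0], 0.1]]
[[0, [-3.9, 0.0, 0.1], 0.0], [0, [-4.0, 0.0, 0.1], 0.0], [0, [0.0, 0.0, 2.5], 0.0], [0, [0.0, 0.0, 2.5], 0.0], [0, [0.0, 0.0, 2.5], 0.0]]
[[0, [0.0, 0.0, 0.9], 0.0], [0, [0.0, 0.0, 0.9], 0.0]]
end [ 0.5245 -0.126   0.1466  1.6276]
```

carry_out --commands '[[0,[-4.0,0,0.1],0],[0,[-3.9,0,0],0],[0,[-4.0,0,0.1],0],[0,[-4.0,0,0.1],0],[0,[-4.0,0,0],0]]'

```text
time: 42.6
eef_pos: [0.5203, -0.0519, 0.2417]
ee_rot: [-3.141, 0.001, 1.625]
force: [0.2, 0.4, -1.0]
opening: 0.0914
grasp_force: 0.0
```

carry_out --commands '[[0,[-3.9,0,0],0],[0,[-4.0,0,0],0],[0,[0,0,2.5],0],[0,[0,0,2.5],0],[0,[0,0,0],0]]'

```text
time: 43.1
eef_pos: [0.5221, -0.1288, 0.1886]
ee_rot: [-3.135, -0.001, 1.625]
force: [-1.0, 0.2, -0.3]
opening: 0.0914
grasp_force: 0.0
```

```bash
python3 -c "
from thread import *
st()
plan([(.525,-.126,.165,1.627,3),(.525,-.126,.148,1.627,1)])"
```

```text
t 43.1 pos [ 0.5221 -0.1288  0.1886] rpy [-3.135e+00 -1.000e-03  1.625e+00] F [-1.   0.2 -0.3] op 0.0914 gf 0.0 q7 0.29
[[0, [0.3, 0.3, 2.4], -0.1], [0, [0.0, 0.0, 0.8], 0.0], [0, [0.0, 0.0, 0.9], 0.0]]
end [ 0.525  -0.1256  0.1476  1.6264]
```

carry_out --commands '[[0,[0.1,0.3,2.4],0],[0,[0,0,0.8],0],[0,[0,0,0.9],0],[255,[0,0,0],0],[255,[0,0,0],0]]'

```text
time: 43.6
eef_pos: [0.5287, -0.1261, 0.1514]
ee_rot: [3.141, 0.0, 1.628]
force: [0.3, -0.5, 0.3]
opening: 0.0802
grasp_force: 0.0
```

carry_out --commands '[[255,[0,0,0],0],[255,[0,0,0],0],[255,[0,0,0],0],[255,[0,0,0],0],[255,[0,0,0],0]]'

```text
time: 44.1
eef_pos: [0.5285, -0.1259, 0.1508]
ee_rot: [3.141, -0.0, 1.628]
force: [0.4, 0.0, 0.2]
opening: 0.0406
grasp_force: 0.0
```

carry_out --commands '[[255,[0,0,0],0],[255,[0,0,0],0],[255,[0,0,0],0],[255,[0,0,0],0]]'

```text
time: 44.5
eef_pos: [0.5274, -0.1258, 0.1506]
ee_rot: [-3.14, -0.001, 1.628]
force: [-4.2, 0.7, 2.8]
opening: 0.0199
grasp_force: 29.9
```

carry_out --commands '[[255,[0.3,0,0],0],[255,[0.5,0,0],0],[255,[0.7,0,0],0],[255,[0,0,0],0],[255,[0,0,0],0]]'

```text
time: 45.0
eef_pos: [0.5279, -0.1099, 0.1509]
ee_rot: [3.141, -0.001, 1.629]
force: [-1.5, 0.6, 3.2]
opening: 0.0197
grasp_force: 29.8
```

```bash
python3 row.py
```

```text
t 45.0 pos [ 0.5279 -0.1099  0.1509] rpy [ 3.141e+00 -1.000e-03  1.629e+00] F [-1.5  0.6  3.2] op 0.0197 gf 29.8 q7 0.27
top [411. 226.] 5 carrier x,dist-from-stop mm -31.6 122.7
scene [420. 257.] 1 carrier x,dist-from-stop mm 59.1 147.4
scene [432.5 260.5] 11 carrier x,dist-from-stop mm 72.7 130.8
scene [416.  259.2] 5 carrier x,dist-from-stop mm 50.0 146.6
scene [428. 258.] 1 carrier x,dist-from-stop mm 69.7 139.0
scene [406.5 263.3] 10 carrier x,dist-from-stop mm 30.0 146.7
scene [403.4 273.1] 16 carrier x,dist-from-stop mm 12.3 131.4
scene [407.9 281.9] 8 carrier x,dist-from-stop mm 7.2 112.4
scene [428.8 303.2] 11 carrier x,dist-from-stop mm 9.5 61.1
scene [443.6 322.9] 11 carrier x,dist-from-stop mm 5.3 20.4
```

carry_out --commands '[[0,[0,0,0],0],[0,[0,0,0],0],[0,[0,0,0],0],[0,[0,0,0],0],[0,[0,0,0],0]]'

```text
time: 45.6
eef_pos: [0.5276, -0.1109, 0.1507]
ee_rot: [3.142, -0.0, 1.628]
force: [-0.9, -0.4, 1.0]
opening: 0.055
grasp_force: 0.0
```

carry_out --commands '[[0,[0,0,0],0],[0,[0,0,0],0],[0,[0,0,-2],0],[0,[0,0,-2],0],[0,[0,0,0],0]]'

```text
time: 46.1
eef_pos: [0.5296, -0.1114, 0.1933]
ee_rot: [3.137, 0.001, 1.628]
force: [1.0, 0.4, 0.5]
opening: 0.091
grasp_force: 0.0
```

```bash
python3 -c "
from thread import *
st()
plan([(.5272,-.164,.19,1.627,3),(.5272,-.164,.147,1.627,2.2)])"; python3 row.py|grep scene|tail -3
```

```text
t 46.1 pos [ 0.5296 -0.1114  0.1933] rpy [3.137e+00 1.000e-03 1.628e+00] F [1.  0.4 0.5] op 0.091 gf 0.0 q7 0.26
[[0, [-2.6, -0.3, 0.2], 0.0], [0, [-2.6, -0.2, 0.1], 0.1], [0, [0.0, 0.0, 2.2], 0.0], [0, [0.0, 0.0, 2.1], 0.0]]
end [ 0.5276 -0.1636  0.1473  1.6263]
scene [408.9 280.6] 11 carrier x,dist-from-stop mm 10.3 113.7
scene [428.8 303.4] 12 carrier x,dist-from-stop mm 9.1 60.8
scene [443.6 322.9] 11 carrier x,dist-from-stop mm 5.3 20.4
```

carry_out --commands '[[0,[-2.6,-0.3,0],0],[0,[-2.6,-0.2,0],0],[0,[0,0,0],0],[0,[0,0,2.2],0],[0,[0,0,2.0],0]]'

```text
time: 46.7
eef_pos: [0.5253, -0.1626, 0.1475]
ee_rot: [-3.141, -0.001, 1.628]
force: [-0.3, -0.0, 0.4]
opening: 0.0921
grasp_force: 0.0
```

carry_out --commands '[[255,[0,0,0],0],[255,[0,0,0],0],[255,[0,0,0],0],[255,[0,0,0],0],[255,[0,0,0],0]]'

```text
time: 47.2
eef_pos: [0.5262, -0.1632, 0.1496]
ee_rot: [3.14, 0.0, 1.628]
force: [0.8, 0.0, -0.9]
opening: 0.0563
grasp_force: 0.0
```

carry_out --commands '[[255,[0,0,0],0],[255,[0,0,0],0],[255,[0,0,0],0],[255,[0,0,0],0],[255,[0,0,0],0]]'

```text
time: 47.7
eef_pos: [0.5258, -0.1631, 0.1487]
ee_rot: [3.141, 0.0, 1.628]
force: [0.2, 0.4, -1.8]
opening: 0.0199
grasp_force: 29.7
```

```bash
python3 row.py|egrep "^t |scene"|tail -4;python3 row.py|head -1
```

```text
scene [426.  290.3] 3 carrier x,dist-from-stop mm 21.9 84.0
scene [422.5 292. ] 2 carrier x,dist-from-stop mm 14.8 83.9
scene [422.9 300.4] 17 carrier x,dist-from-stop mm 4.8 70.1
scene [443.6 322.9] 11 carrier x,dist-from-stop mm 5.3 20.4
t 47.8 pos [ 0.5255 -0.1631  0.1486] rpy [-3.141 -0.     1.628] F [1.  0.3 0.4] op 0.0197 gf 29.6 q7 0.37
```

carry_out --commands '[[255,[0,0,0],0],[0,[0,0,0],0],[0,[0,0,0],0],[0,[0,0,0],0],[0,[0,0,0],0]]'

```text
time: 48.4
eef_pos: [0.5255, -0.1632, 0.1487]
ee_rot: [-3.141, -0.0, 1.628]
force: [-0.2, -0.6, -0.3]
opening: 0.0469
grasp_force: 0.0
```

carry_out --commands '[[0,[0,0,0],0],[0,[0,0,0],0],[0,[0,0,-2],0],[0,[0,0,-2],0],[0,[0,0,0],0]]'

```text
time: 48.9
eef_pos: [0.5276, -0.1637, 0.1913]
ee_rot: [3.137, 0.001, 1.628]
force: [-0.0, -0.4, -0.1]
opening: 0.0873
grasp_force: 0.0
```

```bash
python3 row.py|egrep "^t |scene"|tail -3;python3 -c "
from thread import *
st()
plan([(.5236,-.110,.19,1.627,3),(.5236,-.110,.148,1.627,2.2)])"
```

```text
scene [409.  294.5] 2 carrier x,dist-from-stop mm -7.2 90.2
scene [425.8 304.6] 12 carrier x,dist-from-stop mm 3.5 61.3
scene [443.6 322.9] 11 carrier x,dist-from-stop mm 5.3 20.4
t 49.0 pos [ 0.5258 -0.1631  0.1888] rpy [3.141 0.    1.628] F [0.2 0.6 0. ] op 0.0908 gf 0.0 q7 0.36
[[0, [2.7, 0.0, -0.1], 0.0], [0, [2.6, 0.1, 0.0], 0.1], [0, [0.0, 0.0, 2.1], 0.0], [0, [0.0, 0.0, 2.1], 0.0]]
end [ 0.5237 -0.1102  0.1478  1.6264]
```

carry_out --commands '[[0,[2.7,0,0],0],[0,[2.6,0,0],0],[0,[0,0,0],0],[0,[0,0,2.1],0],[0,[0,0,2.0],0]]'

```text
time: 49.5
eef_pos: [0.5225, -0.1105, 0.1468]
ee_rot: [3.141, 0.0, 1.629]
force: [-0.4, -1.2, -0.3]
opening: 0.0915
grasp_force: 0.0
```

carry_out --commands '[[255,[0,0,0],0],[255,[0,0,0],0],[255,[0,0,0],0],[255,[0,0,0],0],[255,[0,0,0],0]]'

```text
time: 50.0
eef_pos: [0.5231, -0.1104, 0.1485]
ee_rot: [3.14, 0.0, 1.628]
force: [-0.3, -0.1, -0.2]
opening: 0.0564
grasp_force: 0.0
```

carry_out --commands '[[255,[0,0,0],0],[255,[0,0,0],0],[255,[0,0,0],0],[255,[0,0,0],0],[255,[0,0,0],0]]'

```text
time: 50.5
eef_pos: [0.5226, -0.1101, 0.1477]
ee_rot: [3.142, -0.0, 1.628]
force: [1.0, 0.7, -4.0]
opening: 0.0199
grasp_force: 29.6
```

```bash
python3 row.py|egrep "^t |scene"|tail -5;python3 row.py|head -1
```

```text
scene [398.5 268. ] 2 carrier x,dist-from-stop mm 11.9 144.5
scene [400.2 276.1] 16 carrier x,dist-from-stop mm 3.6 128.5
scene [404.7 283.7] 3 carrier x,dist-from-stop mm 0.3 111.8
scene [425.8 304.7] 12 carrier x,dist-from-stop mm 3.4 61.1
scene [443.6 322.9] 11 carrier x,dist-from-stop mm 5.3 20.4
t 50.6 pos [ 0.5222 -0.1101  0.1474] rpy [-3.141 -0.     1.628] F [ 0.9 -0.  -0.8] op 0.0201 gf 29.6 q7 0.27
```

carry_out --commands '[[255,[-0.5,0.1,0],0],[255,[-0.4,0,0],0],[255,[0,0,0],0],[255,[0,0,0],0]]'

```text
time: 51.1
eef_pos: [0.523, -0.1183, 0.1475]
ee_rot: [-3.139, -0.001, 1.628]
force: [-3.9, 3.8, 3.3]
opening: 0.0198
grasp_force: 29.6
```

carry_out --commands '[[255,[-0.1,0,0],0],[255,[0,0,0],0],[255,[0,0,0],0]]'

```text
time: 51.4
eef_pos: [0.5231, -0.1188, 0.1475]
ee_rot: [-3.139, -0.002, 1.629]
force: [-4.1, 5.2, 2.9]
opening: 0.0198
grasp_force: 29.6
```

carry_out --commands '[[255,[-0.1,0,0],0],[255,[0,0,0],0],[255,[0,0,0],0]]'

```text
time: 51.7
eef_pos: [0.5232, -0.1196, 0.1475]
ee_rot: [-3.14, -0.002, 1.629]
force: [-3.8, 5.4, 3.3]
opening: 0.0198
grasp_force: 29.6
```

carry_out --commands '[[255,[-0.1,0,0],0],[255,[0,0,0],0],[255,[0,0,0],0]]'

```text
time: 52.0
eef_pos: [0.5234, -0.1205, 0.1476]
ee_rot: [-3.14, -0.002, 1.629]
force: [-4.2, 4.8, 4.0]
opening: 0.0198
grasp_force: 29.6
```

carry_out --commands '[[255,[0,-0.2,-0.3],0],[255,[0,0,0],0],[255,[0,0,0],0]]'

```text
time: 52.3
eef_pos: [0.5222, -0.123, 0.1505]
ee_rot: [3.141, 0.001, 1.628]
force: [0.4, 0.2, -4.1]
opening: 0.0201
grasp_force: 29.6
```

carry_out --commands '[[255,[0,0,-0.2],0],[255,[0,0,0],0],[255,[0,0,0],0]]'

```text
time: 52.6
eef_pos: [0.5223, -0.1224, 0.1527]
ee_rot: [3.141, 0.0, 1.628]
force: [-0.1, 0.3, -3.4]
opening: 0.0198
grasp_force: 29.6
```

```bash
python3 row.py|egrep "^t |scene"|tail -5;python3 row.py|head -1
```

```text
scene [405.  270.7] 3 carrier x,dist-from-stop mm 17.8 134.5
scene [405.2 279. ] 14 carrier x,dist-from-stop mm 7.1 119.5
scene [409.5 287. ] 2 carrier x,dist-from-stop mm 2.9 102.4
scene [425.9 304.6] 11 carrier x,dist-from-stop mm 3.7 61.1
scene [443.6 322.9] 11 carrier x,dist-from-stop mm 5.3 20.4
t 52.7 pos [ 0.5223 -0.1223  0.1527] rpy [-3.142  0.     1.628] F [-0.   0.6 -3.4] op 0.0201 gf 29.6 q7 0.29
```

carry_out --commands '[[255,[-0.1,0.1,0.1],0],[255,[0,0,0],0],[255,[0,0,0],0]]'

```text
time: 53.1
eef_pos: [0.5233, -0.1232, 0.1516]
ee_rot: [-3.141, -0.0, 1.628]
force: [0.5, 0.2, -4.5]
opening: 0.0202
grasp_force: 29.6
```

carry_out --commands '[[255,[-0.1,0,0],0],[255,[0,0,0],0],[255,[0,0,0],0]]'

```text
time: 53.4
eef_pos: [0.5233, -0.1239, 0.1517]
ee_rot: [-3.141, -0.0, 1.628]
force: [0.5, 1.2, -4.2]
opening: 0.0199
grasp_force: 29.6
```

carry_out --commands '[[255,[-0.1,0,0],0],[255,[0,0,0],0],[255,[0,0,0],0]]'

```text
time: 53.7
eef_pos: [0.5234, -0.1248, 0.1518]
ee_rot: [3.142, -0.0, 1.628]
force: [-0.0, 1.9, -2.6]
opening: 0.0196
grasp_force: 29.6
```

carry_out --commands '[[255,[0,0,0.2],0],[255,[0,0,0],0],[0,[0,0,0],0],[0,[0,0,0],0],[0,[0,0,0],0]]'

```text
time: 54.2
eef_pos: [0.5239, -0.126, 0.1502]
ee_rot: [3.14, 0.001, 1.627]
force: [-0.1, -0.0, 0.3]
opening: 0.0389
grasp_force: 0.0
```

carry_out --commands '[[0,[0,0,0],0],[0,[0,0,0],0],[0,[0,0,0],0],[0,[0,0,-1.5],0],[0,[0,0,-2.5],0]]'

```text
time: 54.7
eef_pos: [0.5219, -0.1249, 0.1885]
ee_rot: [-3.138, -0.001, 1.628]
force: [0.6, -1.0, 0.5]
opening: 0.0793
grasp_force: 0.0
```

carry_out --commands '[[0,[0,0,-3],0],[0,[0,0,-3],0],[0,[4,0,0],0],[0,[4,0,0],0],[0,[4,0,0],0]]'

```text
time: 55.2
eef_pos: [0.5165, -0.0044, 0.2502]
ee_rot: [3.14, -0.0, 1.627]
force: [0.8, -0.4, -0.5]
opening: 0.092
grasp_force: 0.0
```

carry_out --commands '[[0,[4,0,0],0],[0,[4,0,0],0],[0,[4,0,0],0],[0,[0,0,0],0],[0,[0,0,0],0]]'

```text
time: 55.7
eef_pos: [0.5094, 0.1153, 0.2496]
ee_rot: [-3.141, 0.0, 1.631]
force: [0.3, -0.9, -0.3]
opening: 0.0918
grasp_force: 0.0
```

```bash
python3 row.py; python3 -c "
from thread import *
w=W(Q,[.091,.012,0])[0]
plan([(.5365,.1297,.24,1.627),(.5365,.1297,.151,1.627)])"
```

```text
t 55.7 pos [0.5094 0.1153 0.2496] rpy [-3.141  0.     1.631] F [ 0.3 -0.9 -0.3] op 0.0918 gf 0.0 q7 -0.22
top [456.5 209.5] 4 carrier x,dist-from-stop mm 1.3 18.6
top [438.5 210.5] 4 carrier x,dist-from-stop mm 0.8 59.0
top [422.3 212.7] 3 carrier x,dist-from-stop mm -2.6 95.6
scene [384. 204.] 1 carrier x,dist-from-stop mm 85.1 291.4
scene [385.7 207. ] 3 carrier x,dist-from-stop mm 82.8 282.7
scene [381.4 214.2] 5 carrier x,dist-from-stop mm 64.0 269.7
scene [384. 217.] 1 carrier x,dist-from-stop mm 63.8 260.9
scene [403.2 244.5] 6 carrier x,dist-from-stop mm 51.9 185.7
scene [397. 249.] 1 carrier x,dist-from-stop mm 35.9 181.9
scene [409.6 288.5] 11 carrier x,dist-from-stop mm 1.3 99.8
scene [426.2 304.4] 12 carrier x,dist-from-stop mm 4.4 61.2
scene [443.6 322.6] 13 carrier x,dist-from-stop mm 5.7 20.8
[[0, [1.5, 2.8, 1.0], 0.0], [0, [0.0, 0.0, 3.0], 0.0], [0, [0.0, 0.0, 2.9], 0.0], [0, [0.0, 0.0, 3.0], 0.0]]
end [0.5369 0.1294 0.1506 1.6265]
```

Row is now 20.8 / 61.2 / 99.8 mm from the stop (expected 20/60/100), with lateral spread within 4 mm. Fetching the keeper pin back.

carry_out --commands '[[0,[1.5,2.8,1.0],0],[0,[0,0,0],0],[0,[0,0,0],0],[0,[0,0,0],0]]'

```text
time: 56.2
eef_pos: [0.5365, 0.1294, 0.2396]
ee_rot: [-3.141, 0.001, 1.626]
force: [0.2, 0.4, -0.3]
opening: 0.0918
grasp_force: 0.0
```

```bash
python3 -c "
from thread import *
st()
plan([(.5365,.1297,.151,1.627,3.1)])"
```

```text
t 56.2 pos [0.5365 0.1294 0.2396] rpy [-3.141e+00  1.000e-03  1.626e+00] F [ 0.2  0.4 -0.3] op 0.0918 gf 0.0 q7 -0.24
[[0, [0.0, 0.0, 3.0], 0.0], [0, [0.0, 0.0, 2.9], 0.0], [0, [0.0, 0.0, 3.0], -0.1]]
end [0.5365 0.1294 0.1506 1.6279]
```

carry_out --commands '[[0,[0,0,3.0],0],[0,[0,0,2.9],0],[0,[0,0,3.0],0],[255,[0,0,0],0],[255,[0,0,0],0]]'

```text
time: 56.7
eef_pos: [0.5365, 0.1303, 0.1512]
ee_rot: [-3.141, 0.0, 1.627]
force: [0.9, -0.2, -0.1]
opening: 0.0806
grasp_force: 0.0
```

carry_out --commands '[[255,[0,0,0],0],[255,[0,0,0],0],[255,[0,0,0],0],[255,[0,0,0],0],[255,[0,0,0],0]]'

```text
time: 57.2
eef_pos: [0.5369, 0.1311, 0.1511]
ee_rot: [3.141, -0.0, 1.628]
force: [0.7, 0.8, 0.3]
opening: 0.0403
grasp_force: 0.0
```

carry_out --commands '[[255,[0,0,0],0],[255,[0,0,0],0],[255,[0,0,0],0],[255,[0,0,0],0],[255,[0,0,0],0]]'

```text
time: 57.7
eef_pos: [0.5364, 0.131, 0.1506]
ee_rot: [-3.141, -0.0, 1.628]
force: [-0.8, -0.7, 1.5]
opening: 0.021
grasp_force: 29.4
```

carry_out --commands '[[255,[0,0,-1.0],0],[255,[0,0,-2.0],0],[255,[0,0,-2.0],0],[255,[0,0,-2.0],0],[255,[0,0,0],0]]'

```text
time: 58.2
eef_pos: [0.5391, 0.1315, 0.2242]
ee_rot: [3.135, -0.001, 1.628]
force: [0.3, -0.2, -0.7]
opening: 0.0212
grasp_force: 29.5
```

```bash
python3 -c "
from thread import *
st()
plan([(.4447,.1246,.222,1.627,2)],claw=255)"
```

```text
t 58.2 pos [0.5391 0.1315 0.2242] rpy [ 3.135e+00 -1.000e-03  1.628e+00] F [ 0.3 -0.2 -0.7] op 0.0212 gf 29.5 q7 -0.24
[[255, [0.0, -1.9, 0.0], 0.0], [255, [-0.1, -1.9, 0.1], 0.0], [255, [0.0, -1.9, 0.0], 0.0], [255, [0.0, -1.9, 0.1], 0.0], [255, [-0.1, -1.9, 0.0], 0.1]]
end [0.4444 0.1241 0.2222 1.6262]
```

carry_out --commands '[[255,[0,-1.9,0],0],[255,[0,-1.9,0],0],[255,[0,-1.9,0],0],[255,[0,-1.8,0],0],[255,[0,-1.8,0],0]]'

```text
time: 58.7
eef_pos: [0.4428, 0.1254, 0.2199]
ee_rot: [-3.141, 0.0, 1.628]
force: [-0.6, 0.4, -0.7]
opening: 0.0209
grasp_force: 29.5
```

carry_out --commands '[[255,[0,0,0],0],[255,[0,0,0],0],[255,[0,0,0],0]]'

```text
time: 59.0
eef_pos: [0.4448, 0.1257, 0.2207]
ee_rot: [3.141, -0.0, 1.628]
force: [0.5, 0.4, -2.0]
opening: 0.0211
grasp_force: 29.5
```

```bash
python3 -c "
from thread import *
st()
plan([(.4447,.1262,.222,1.627,2)],claw=255)
s=state()['eef_pos']
print('pred foot',proj('scene',[s[0],s[1]-.0016,s[2]-.1507+.012]),'mouth',proj('scene',W(Q,[0,.012,.06])))
im=snapshot('scene');import cv2
cv2.imwrite('pics/pinchk.png',im[:,:,::-1])
g=im[195:260,285:315].astype(int).mean(2)
for v in range(0,65,4):print(v+195,' '.join('%3d'%x for x in g[v]))"
```

```text
t 59.0 pos [0.4448 0.1257 0.2207] rpy [ 3.141 -0.     1.628] F [ 0.5  0.4 -2. ] op 0.0211 gf 29.5 q7 -0.28
[[255, [0.1, 0.0, -0.1], 0.1]]
end [0.4448 0.1267 0.2217 1.6261]
pred foot [[299.74533627 241.27547739]] mouth [[299.56071936 249.11000766]]
195  91  91 114 114 109 117 115 120 121 110  97  92  67  87 118 125 122 111 125 113  86  77 115 113 120 117  79 106  99  94
199 114  87 103 110  94 104 102 107 117 119 100 106 114 110 120 123 125 110 120 107  95 120 110  88  68 111 114 117 105  63
203 118 121 126 120  99 107  99  89  86 100 116 107  97 109 121 126 123 113  87 109 105 117 107  87 116 105  81  68 104  97
207 119 114 111 118 127 123  83  71 108  93  83  74  88 119 123 125 126 113  79  73  73  82 111 113 125  99  91 105  95  88
211 120 120 118 121 118 123 115 120 116  87  75 107  91  94 124 130 126 118  96  98 126 111 113  86  87 124 133 130 112 106
215 122 117 115 114 112 117 118 121 116 120 119 109  94 114 121 123 120 118 124 103 111 115 116 131 117 123  94  83 114 113
219 112 118 121 120 120 115 109 108 120 120 114 115 112 115 119 130 122  99 102 111 110 124 126 124 127 130 
[... 555 characters left out ...]
 119 121 123 116 118 118 109 116 127 114 117 142 170 193 219 225 232 236 227 155
243 129 124 129 132 134 126 129 129 124 111 113 125 120 122 113 124 128 124 134 130 133 125 111 117 141 164 192 216 226 233
247 134 132 132 130 128 134 139 127 104 106 100  85  82  73  70  71  69  73  65  83 105 122 136 129 129 108 111 138 158 183
251 136 136 132 127 127 133 126 126 111  83  78  71  49  53  48  55  54  58  89 101  87 118 135 137 135 130 132 130 123 114
255 130 138 133 134 139 127 121 127 111  69  45  56  56  55  48  63  54  57  56  50  82 121 119 107 115 105 101 107  99 111
259 130 132 134 123 128 134 132 131 116  75  50  60  56  59  62  57  58  59  54  51  76  97 101 101  99 100  96  97 103  82
```

carry_out --commands '[[255,[0,0,1.0],0],[255,[0,0,1.0],0],[255,[0,0,1.0],0],[255,[0,0,0.5],0],[255,[0,0,0],0]]'

```text
time: 59.55
eef_pos: [0.443, 0.1254, 0.1844]
ee_rot: [-3.139, 0.001, 1.628]
force: [0.1, 0.4, -1.1]
opening: 0.0208
grasp_force: 29.5
```

carry_out --commands '[[255,[0,0,1.0],0],[255,[0,0,1.0],0],[255,[0,0,1.0],0],[255,[0,0,0],0]]'

```text
time: 59.95
eef_pos: [0.4427, 0.1253, 0.154]
ee_rot: [-3.139, 0.001, 1.628]
force: [0.0, -0.7, -1.7]
opening: 0.0208
grasp_force: 29.5
```

carry_out --commands '[[255,[0,0,0.3],0],[255,[0,0,0.2],0],[255,[0,0,0],0]]'

```text
time: 60.25
eef_pos: [0.4441, 0.1257, 0.1508]
ee_rot: [3.141, -0.0, 1.628]
force: [-0.2, -0.3, -1.3]
opening: 0.0208
grasp_force: 29.5
```

carry_out --commands '[[255,[0,0,0.1],0],[255,[0,0,0],0],[255,[0,0,0],0]]'

```text
time: 60.55
eef_pos: [0.4445, 0.1258, 0.1504]
ee_rot: [3.14, -0.0, 1.628]
force: [0.5, -0.9, 6.2]
opening: 0.0215
grasp_force: 29.5
```

carry_out --commands '[[255,[0,0,0.1],0],[255,[0,0,0],0],[255,[0,0,0],0]]'

```text
time: 60.85
eef_pos: [0.4451, 0.1259, 0.1502]
ee_rot: [3.139, -0.001, 1.628]
force: [-2.3, 0.7, 12.4]
opening: 0.0208
grasp_force: 29.5
```

carry_out --commands '[[255,[0,0,0.1],0],[255,[0,0,0],0],[255,[0,0,0],0]]'

```text
time: 61.15
eef_pos: [0.4457, 0.126, 0.15]
ee_rot: [3.138, -0.001, 1.628]
force: [-2.9, -0.1, 17.8]
opening: 0.0209
grasp_force: 29.6
```

Firm on the floor (17.8 N). Relieve, release, retreat, and do a final numeric check.

carry_out --commands '[[255,[0,0,-0.2],0],[0,[0,0,0],0],[0,[0,0,0],0],[0,[0,0,0],0],[0,[0,0,0],0]]'

```text
time: 61.65
eef_pos: [0.4437, 0.1256, 0.1494]
ee_rot: [-3.141, 0.0, 1.628]
force: [0.3, -0.9, -0.1]
opening: 0.0483
grasp_force: 0.0
```

carry_out --commands '[[0,[0,0,0],0],[0,[0,0,0],0],[0,[0,0,0],0],[0,[0,0,0],0],[0,[0,0,-1.0],0]]'

```text
time: 62.15
eef_pos: [0.4428, 0.1253, 0.159]
ee_rot: [-3.139, 0.001, 1.628]
force: [-0.3, -0.5, -0.1]
opening: 0.088
grasp_force: 0.0
```

carry_out --commands '[[0,[0,0,-3],0],[0,[0,0,-3],0],[0,[0,0,-3],0],[0,[0,0,-2],0],[0,[0,0,0],0]]'

```text
time: 62.65
eef_pos: [0.446, 0.1264, 0.2736]
ee_rot: [3.135, -0.002, 1.628]
force: [0.6, -0.1, 0.1]
opening: 0.0921
grasp_force: 0.0
```

```bash
python3 row.py | egrep "^t |top|scene \[4"; python3 -c "
from thread import *
im=snapshot('scene');old=cv2.imread('pics/scene0.png')[:,:,::-1].copy()
t=old[195:217,288:310];m=cv2.matchTemplate(im[175:240,270:330],t,cv2.TM_CCOEFF_NORMED);_,s,_,l=cv2.minMaxLoc(m);print('pin head shift px',l[0]-18,l[1]-20,round(s,2))
for k,(u,v) in dict(lamp=(279,290),glasses=(327,358),stock=(240,240)).items():
  t=old[v-15:v+15,u-15:u+15];m=cv2.matchTemplate(im[v-25:v+25,u-25:u+25],t,cv2.TM_CCOEFF_NORMED);_,s,_,l=cv2.minMaxLoc(m);print(k,l[0]-10,l[1]-10,round(s,2))"
```

```text
t 62.6 pos [0.446  0.1264 0.2736] rpy [ 3.135e+00 -2.000e-03  1.628e+00] F [ 0.6 -0.1  0.1] op 0.0921 gf 0.0 q7 -0.28
top [456.5 209.5] 4 carrier x,dist-from-stop mm 1.3 18.6
top [438.5 210.5] 4 carrier x,dist-from-stop mm 0.8 59.0
top [422.  212.5] 4 carrier x,dist-from-stop mm -2.2 96.3
scene [386. 207.] 1 carrier x,dist-from-stop mm 83.4 282.4
scene [381.3 214. ] 3 carrier x,dist-from-stop mm 64.2 270.2
scene [403.2 244.5] 6 carrier x,dist-from-stop mm 51.9 185.7
scene [409.8 288.3] 12 carrier x,dist-from-stop mm 1.6 99.9
scene [426.2 304.4] 12 carrier x,dist-from-stop mm 4.4 61.2
scene [443.6 322.6] 13 carrier x,dist-from-stop mm 5.7 20.8
pin head shift px 2 3 0.88
lamp 0 0 0.99
glasses 0 0 0.99
stock 0 0 1.0
```

```bash
python3 -c "
from cell import *
print(close_job())"
```

```text
the job is handed in; nothing more can be done
None
```

The job is handed in at about 63 s: all three housings found on the bench hang on the last straight (about 20/60/100 mm from the stop, the third possibly leaning 1–3 mm), the keeper pin is fully down in the gate tube with its head leaning slightly, the lamp, glasses and angle bar are unmoved, and the red look-alike pin toppled early for no cause I could see, stayed on the bench, and I left it there.

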